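# Unlock, pack, shut and lock the cake delivery case

### The job

Turn the red cam handle of the white delivery case back a quarter turn anticlockwise to free the clear cover, slide the cover fully back and lay every gold-based cake pack flat in a compartment of its own. Then slide the cover shut and turn the cam handle clockwise to its stop again, so that the cam draws the cover tight against its seal. Leave the black-based pack and everything else on the table where they are.

Things in the scene. Friction and masses are not known exactly. Their poses are not given: they have to be found in the camera images.
- case: White open-topped delivery case fixed to the table; origin on the table under the box's centre, z up. Outside 220 mm along its x, 188 mm along its y; walls 6 mm thick, 58 mm high. The cover plate lies on the walls (59 to 64 mm above the table), so packs must lie below it, and slides back towards the case's +y. A 70 mm square cam bracket, 54 mm high, stands outside the -y wall.
- case_in (a point): Centre of the case's inner floor, 6 mm above the table, axes as the case's. A cross of ridges, 4 mm thick and 10 mm high, divides the floor into four compartments of 102 mm (x) by 86 mm (y), centred at x = +53 or -53 mm and y = +45 or -45 mm from here.
- cover (a joint): How far the clear, blue-edged cover is slid back towards the case's +y, m: 0 = fully home, 0.195 = fully back, all compartments open. About 1.5 N friction; stays where left, except that over the last 7 mm to home a sprung rubber seal pushes back (up to 5 N), so let go there unlocked it returns to about 5 mm. Starts locked at about 1 mm.
- cover_grip (a point): Grip point on the blue bar standing on the cover near its +y edge; moves with the cover. The bar is 90 mm long along the case's x, 12 mm thick along its y, from 64 to 98 mm above the table; this point is on its centre line, 88 mm above the table, and with the cover home lies at x = 0, y = 69 mm in the case's frame. Axes as the case's.
- cam (a joint): Angle of the red cam handle, rad: 0 = open, 1.5 = locked, at its stop; grows clockwise seen from above; stays where left. Starts locked, at 1.38 to 1.5. Its hook catches the cover's pin only if the cover is within 10 mm of home; turning (about 0.15 N m) then draws the cover to about 1 mm from home and holds it there. Turned back below 0.25 it frees the cover.
- cam_grip (a point): Grip point of the red cam handle, on its vertical turning axis, at x = 0, y = -130 mm in the case's frame, 98 mm above the table. The handle is a bar 62 mm long along this point's y, 14 mm thick along its x, from 78 to 110 mm above the table. The axes turn with the handle; at joint value 0 they match the case's.
- pack1: loose sealed cake pack with a gold base, clear lid and two coloured cakes inside: a firm rectangular block 72 mm long (its x) x 52 mm wide (its y) x 36 mm high, about 110 g; origin at the centre of its underside, z up. May be absent (None from the start).
- pack2: loose sealed cake pack with a gold base, clear lid and two coloured cakes inside: a firm rectangular block 72 mm long (its x) x 52 mm wide (its y) x 36 mm high, about 110 g; origin at the centre of its underside, z up. May be absent (None from the start).
- pack3: loose sealed cake pack with a gold base, clear lid and two coloured cakes inside: a firm rectangular block 72 mm long (its x) x 52 mm wide (its y) x 36 mm high, about 110 g; origin at the centre of its underside, z up. May be absent (None from the start).
- pack4: loose sealed cake pack with a gold base, clear lid and two coloured cakes inside: a firm rectangular block 72 mm long (its x) x 52 mm wide (its y) x 36 mm high, about 110 g; origin at the centre of its underside, z up. May be absent (None from the start).
- black_pack: Loose sealed cake pack of the same shape and size as the gold ones (72 x 52 x 36 mm, origin at the centre of its underside) but with a black base; it stands among them and is to be left there.
- mould: Loose wooden cake mould with a handle, 150 mm long, 26 mm high, lying beyond the packs; leave it alone.
- tray_stack: Loose stack of empty gold-rimmed trays, 150 x 110 x 60 mm, on the right of the table; leave it alone.
Things that resemble listed ones, but are neither listed nor needed, are in the scene too. What is shaped like the pack3 but blue or turquoise is not meant.

How it is judged:
By the outcome, as a careful person would: the job done as asked, in the order asked, and still so for the second after the job is handed in, with the robot touching nothing.
Of pack1, pack2, pack3, pack4 only 3 to 4 are there at a start; the rules pass over those that are not, and their reading is None.
At some moment in a run one of pack1, pack2, pack3, pack4 may be knocked a few centimetres aside while the robot is not near it.
It also fails if it takes over 208 s, if anything falls off the work surface, if the arm or the gripper's body presses on something with over 40 N, if the wrist force passes 120 N, or if a joint passes its speed limit or range.

### The arm

A 7-joint arm with a two-finger parallel gripper is mounted at the origin on the work surface. World frame = base frame: x ahead of the robot, y to its left, z up, the work surface at z = 0. Lengths are in m, angles in rad, forces in N, time in s.
With the tool pointing down it reaches from about 0.35 to 0.9 m from the base axis. Payload 8.1 kg.
Tool frame: the origin (TCP) lies midway between the tips of the shut fingers; the grasp point (between the pads) lies 19 mm behind it; z points along the fingers, y is the line along which they close (so a half turn about z gives the same grasp; the last joint's range is limited). The gripper opens to 92 mm and grips with 3 to 60 N. Pads are 19 mm wide; open, the fingers measure 130 mm over their backs; the gripper's body (75 mm by 190 mm) begins 47 mm behind the grasp point.
Start: joints at [-1.369, 0.434, 0.025, 1.573, -0.012, 1.134, -0.075], TCP at [0.188, 0.596, 0.227] pointing down, gripper open.
Joint ranges: [-2.62, 2.62], [-0.44, 2.09], [-1.27, 1.32], [0.08, 2.57], [-1.32, 4.46], [0.12, 2], [-2.74, 2.74]. Speed limits (rad/s): [2.22, 2.22, 3.01, 3.01, 3.14, 3.14, 3.14].

### API

Orientations are given as a rotation vector (axis times angle).
In Python, from cell import arm gives the robot as it stands.
- The arm moves only by the tool move_arm, never from a script. Its argument "motion" is a list of rows, each an object of numbers: "tx", "ty", "tz": the shift along the tool's x, y, z normalised to -1 to 1, where 1 is 1000 mm; "twist": the turn about the tool's z normalised to -1 to 1, where 1 is pi/2 rad. In form: [{"tx": .., "ty": .., "tz": .., "twist": ..}, ...]. A call has 1 to 12 rows; each row shifts and turns the commanded pose from where the row before left it, along the tool's axes as they then stand; what a row does not reach is not made up. A row lasts 1/10 s, in which the tool goes at most 50 mm and 8.59 degrees, less where a joint would pass 70% of its speed; a pose out of reach is approached as far as the arm can. A call with a number of a shift or a turn outside -1 to 1 is refused whole. A call with a gripper value outside its range is refused whole. "gripper" is the gripper's target within -1 to 1 (shut at 1, half-way at 0, fully open at -1), set as the call begins (left out, the last holds). The fingers move at their own pace and stop on an object; "squeeze" is the grip in N (left out, the last holds). Time passes only in rows, so rows that do not move let the fingers close. It gives the time, the measured TCP pose, the force, the opening and the grip force at its end, in the units of the state.
- arm.observe(): the state, without advancing time (a new reading comes with each control period).
- arm.get_image(name): name is "side" or "top" or "wrist"; returns the picture (420x560x3 uint8, red, green, blue); there is no depth.
- arm.calibration(name): a dict with "K" (3x3 intrinsics, pixels), "T" (4x4, takes a point from camera to world coordinates). Camera axes: x right, y down, z forward; pixel columns grow to the right and rows downward; lengths in m; the calibration is good to about 2 mm. A picture is of the moment at which its call begins: read the wrist's pose just before it. calibration takes no time and is no camera call; for the wrist camera it gives the pose at the moment of the call.
- arm.sign_off(): hands the job in; it is judged then, once.
Trained networks look in the newest picture that a camera, given by its name, has taken for a name from the list of things; names that differ only in an ending like _2 or _b are one class to them, and where a whole thing is asked for, a point or a joint stands for the part that bears it (a point fixed in the world has none). Each returns a list of dicts, best first, with "conf" (0 to 1); they miss things now and then, are a little off and sometimes report something else, mostly with a low value. They report only what shows in the picture. A call takes as long as a camera call. They do not tell look-alikes from the thing itself.
- arm.look_for(camera, query): "point" ([column, row] as shares, 0 to 1, of the picture: columns of its width, rows of its height, amid what is visible of it).
- arm.regions_of(camera, query): "region" (420x560 bool, what is visible of it) and "point" ([column, row] as shares, 0 to 1, of the picture: columns of its width, rows of its height, amid what is visible of it).
- arm.place_of(camera, query): "point" ([column, row] as shares, 0 to 1, of the picture: columns of its width, rows of its height: a listed point, or the origin of a listed thing).
The state is a dict: "clock": time; "joints": joint angles; "dq": joint speeds; "joint_efforts": joint torques, N m; "position": TCP position; "ee_rot": TCP orientation; "force": force on the tool from outside, world axes, zero at the start; "ft_torque": the same for the moment, N m; "width": opening from 0.0 (shut) to 1.0 (fully open); "gripper_force": force on a finger pad.
Only numpy, scipy, OpenCV 4.12 (cv2) and the standard library are available. Lean on these libraries where they do the work, as an engineer would, in place of code of your own. Each camera call takes 0.05 s, during which the arm holds its last target. There are 200 camera calls.

## Working session

There is one attempt and no reset: what is moved stays moved. The work goes in short steps, Python scripts to look and compute and a tool call to move; the robot and the scene stay as the last step left them, time stands still between calls to the robot, and variables do not carry over. Pictures are saved under pics/ and viewed, at most 14 in all, crops included, and the job is handed in when it is done.

Besides the shell and the picture viewer there is one more tool, called after "Emit:" by a JSON object that holds its "fn" and its "kwargs". move_arm: Moves the arm, as the interface text tells. Scaled input: -1 to 1 covers 1000 mm each way for a shift and pi/2 rad each way for a turn. Its arguments: {"type":"object","properties":{"motion":{"type":"array","items":{"type":"object","properties":{"tx":{"type":"number"},"ty":{"type":"number"},"tz":{"type":"number"},"twist":{"type":"number"}}}},"gripper":{"type":"number"},"squeeze":{"type":"number"}},"required":["motion"]}

```bash
mkdir -p pics; ls; cat > h.py <<'E'
import numpy as np, cv2
from cell import arm
from scipy.spatial.transform import Rotation as R
def save(cam,fn):
    im=arm.get_image(cam); cv2.imwrite('pics/'+fn,im[:,:,::-1]); return im
def ray(cam,px,z,cal=None):
    c=cal or arm.calibration(cam); K,T=np.array(c['K']),np.array(c['T'])
    d=T[:3,:3]@np.linalg.solve(K,[px[0],px[1],1]); o=T[:3,3]
    return o+d*(z-o[2])/d[2]
def proj(cam,P,cal=None):
    c=cal or arm.calibration(cam); K,T=np.array(c['K']),np.array(c['T'])
    p=T[:3,:3].T@(np.array(P)-T[:3,3]); q=K@p; return q[:2]/q[2]
E
python3 - <<'E'
from h import *
np.set_printoptions(precision=3,suppress=True)
s=arm.observe(); print(s['clock'],s['position'],s['ee_rot'],s['width'])
print(R.from_rotvec(s['ee_rot']).as_matrix())
save('top','top0.png')
for q in ['case_in','cover_grip','cam_grip','pack1','black_pack']:
    for r in arm.place_of('top',q)[:6]:
        p=np.array(r['point'])*[560,420]; z={'case_in':.006,'cover_grip':.088,'cam_grip':.098}.get(q,0)
        print(q,r['conf'],p,ray('top',p,z))
save('side','side0.png')
E
```

```text
pics
0.0 [0.187 0.596 0.226] [-0.477 -3.105  0.002] 1.000265196830403
[[-0.954  0.3   -0.   ]
 [ 0.3    0.954 -0.002]
 [-0.    -0.002 -1.   ]]
cover_grip 0.89 [299.32  188.412] [ 0.521 -0.099  0.088]
cam_grip 0.35 [430.024 228.48 ] [ 0.393 -0.505  0.098]
pack1 0.95 [218.288 254.688] [0.318 0.164 0.   ]
pack1 0.78 [155.792 163.506] [0.627 0.388 0.   ]
pack1 0.67 [191.296 280.812] [0.233 0.249 0.   ]
pack1 0.66 [203.504 182.49 ] [0.561 0.222 0.   ]
pack1 0.63 [167.776 217.98 ] [0.439 0.336 0.   ]
pack1 0.55 [201.488 216.216] [0.445 0.224 0.   ]
black_pack 0.74 [128.016 194.502] [0.518 0.474 0.   ]
```

View pics/top0.png

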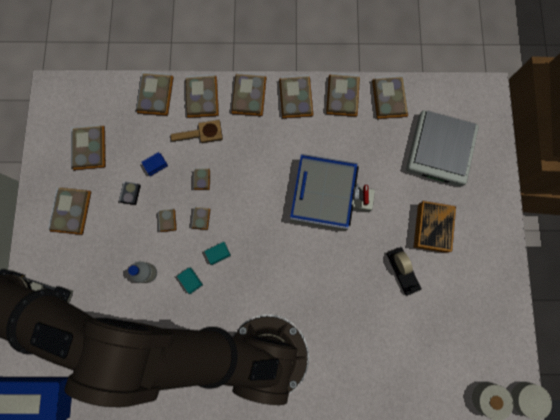

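View pics/side0.png

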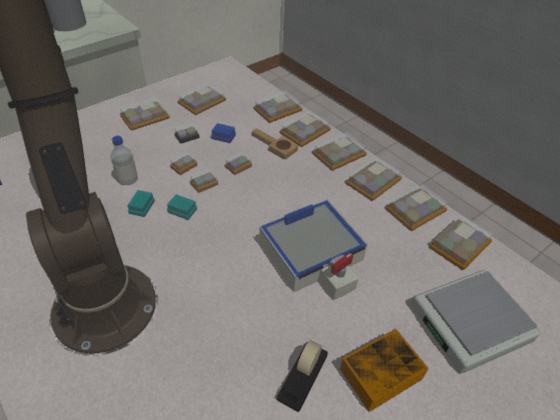

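The top view shows three gold packs at about (202,179), (200,218) and (167,220), the black pack at (130,193), a blue look-alike at (154,163) and turquoise ones at (190,280) and (217,253). The blue-edged case is around (324,192), with its bar at (304,186) and the red handle at (366,195). I'll confirm this in a crop and measure.

```bash
python3 - <<'E'
from h import *
np.set_printoptions(precision=3,suppress=True)
im=arm.get_image('top')
cv2.imwrite('pics/crop1.png',cv2.resize(im[140:300,110:390,::-1],None,fx=2.8,fy=2.8,interpolation=cv2.INTER_CUBIC))
hsv=cv2.cvtColor(im,cv2.COLOR_RGB2HSV)
def rect(m,z,name):
    ys,xs=np.nonzero(m); pts=np.array([ray('top',(x,y),z)[:2] for x,y in zip(xs,ys)],np.float32)
    (c,sz,a)=cv2.minAreaRect(pts); print(name,len(xs),c,sz,a,cv2.boxPoints((c,sz,a)).round(3).tolist()); return c
blue=cv2.inRange(hsv,(105,110,40),(130,255,255))>0
m=blue.copy(); m[:, :280]=0; m[:,370:]=0; m[:140]=0;m[240:]=0
rect(m,.064,'cover')
bar=m.copy(); bar[:168]=0; bar[203:]=0; bar[:,:299]=0; bar[:,312:]=0
rect(bar,.098,'bar')
red=((hsv[:,:,0]<8)|(hsv[:,:,0]>172))&(hsv[:,:,1]>120)&(hsv[:,:,2]>60)
red[:, :350]=0; red[:,385:]=0; red[:170]=0; red[220:]=0
rect(red,.11,'handle')
for q in ['pack1','black_pack']:
  for r in arm.regions_of('top',q)[:7]:
    p=np.array(r['point'])*[560,420]; print(q,r['conf'],p); rect(r['region'],.03,q)
E
```

```text
cover 701 (0.5223158001899719, -0.17961502075195312) (0.19054248929023743, 0.2108091413974762) 80.65669250488281 [[0.40299999713897705, -0.25699999928474426], [0.6110000014305115, -0.29100000858306885], [0.6420000195503235, -0.10300000011920929], [0.4339999854564667, -0.06800000369548798]]
bar 99 (0.5370968580245972, -0.10849916934967041) (0.02234816737473011, 0.09811460226774216) 89.80270385742188 [[0.4880000054836273, -0.11999999731779099], [0.5860000252723694, -0.11999999731779099], [0.5860000252723694, -0.09700000286102295], [0.4880000054836273, -0.09700000286102295]]
handle 53 (0.49959972500801086, -0.30747634172439575) (0.0578950010240078, 0.010778950527310371) 1.5961631536483765 [[0.47099998593330383, -0.30300000309944153], [0.47099998593330383, -0.3140000104904175], [0.5289999842643738, -0.31200000643730164], [0.527999997138977, -0.3009999990463257]]
pack1 0.79 [170.912 219.996]
pack1 394 (0.42854243516921997, 0.33234962821006775) (0.07524456828832626, 0.05776828154921532) 6.7498459815979 [[0.3880000114440918, 0.3569999933242798], [0.39500001072883606, 0.29899999499320984], [
[... 951 characters left out ...]
388, 0.2460000067949295], [0.4009999930858612, 0.25200000405311584]]
pack1 0.57 [200.704 176.61 ]
pack1 363 (0.567550778388977, 0.22273102402687073) (0.08032027631998062, 0.0530305914580822) 2.529247283935547 [[0.5260000228881836, 0.24699999392032623], [0.5289999842643738, 0.1940000057220459], [0.609000027179718, 0.1979999989271164], [0.6069999933242798, 0.25099998712539673]]
black_pack 0.65 [128.016 194.586]
black_pack 413 (0.5196453928947449, 0.4613717496395111) (0.0627569779753685, 0.07541537284851074) 80.6107406616211 [[0.47699999809265137, 0.43700000643730164], [0.5519999861717224, 0.42399999499320984], [0.5619999766349792, 0.4860000014305115], [0.4880000054836273, 0.49799999594688416]]
```

View pics/crop1.png

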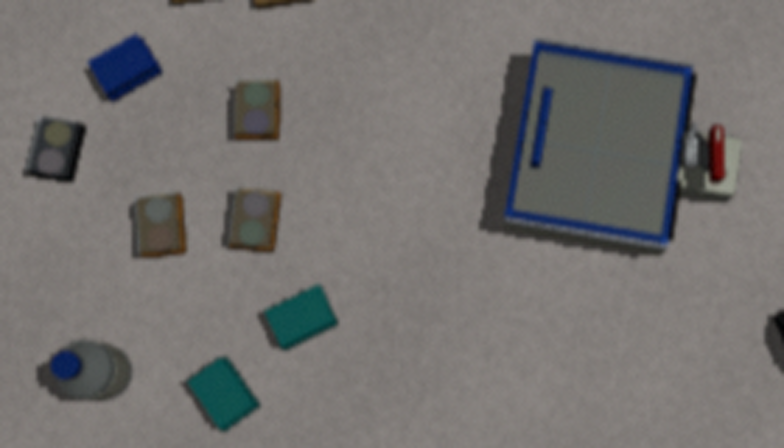

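The crop confirms it: the three gold-based packs are as listed, the black pack is on the left, and the blue and turquoise ones are look-alikes. The case centre is at (0.522,-0.180) with a yaw of about -9.3°. The handle is at (0.500,-0.308), where the geometry predicts it. I'll lift and move over the handle.

```bash
cat >> h.py <<'E'
def plan(P=None,yaw=None,twist_first=True):
    s=arm.observe(); M=R.from_rotvec(s['ee_rot']).as_matrix(); y=np.degrees(np.arctan2(M[1,1],M[0,1]))
    out={'t':round(s['clock'],1),'pos':np.round(s['position'],4).tolist(),'yaw':round(y,2),'q7':round(s['joints'][6],2)}
    if yaw is not None:
        tw=-(yaw-y); tw=(tw+180)%360-180; out['twist']=round(tw/90,4)
        if twist_first: M=M@R.from_euler('z',tw,degrees=True).as_matrix()
    if P is not None:
        out['shift']=np.round(M.T@(np.array(P)-s['position']),4).tolist()
    print(out)
C=np.array([.5215,-.180]); CY=-9.3
def case(x,y,z=0):
    return np.r_[C+R.from_euler('z',CY,degrees=True).as_matrix()[:2,:2]@[x,y],z]
E
python3 - <<'E'
from h import *
print(arm.observe()['force'])
plan([.5,.15,.346],-88.4,False); plan([.5,-.308,.346],-88.4,False)
E
```

```text
[-0.0900627   0.23078594 -0.52695775]
{'t': 0.5, 'pos': [0.1876, 0.5962, 0.2267], 'yaw': np.float64(72.53), 'q7': np.float64(-0.08), 'twist': np.float64(1.7881), 'shift': [-0.432, -0.3318, -0.1193]}
{'t': 0.5, 'pos': [0.1876, 0.5962, 0.2267], 'yaw': np.float64(72.53), 'q7': np.float64(-0.08), 'twist': np.float64(1.7881), 'shift': [-0.5694, -0.7687, -0.1193]}
```

Emit:
{"fn": "move_arm", "kwargs": {"motion": [{"tz": -0.04}, {"tz": -0.04}, {"tz": -0.04}, {"tz": 0}]}}

```text
invalid input
```

Emit:
{"fn": "move_arm", "kwargs": {"motion": [{"tx": 0, "ty": 0, "tz": -0.04, "twist": 0}, {"tx": 0, "ty": 0, "tz": -0.04, "twist": 0}, {"tx": 0, "ty": 0, "tz": -0.04, "twist": 0}]}}

```text
clock: 0.8
position: [0.1875, 0.5959, 0.3482]
ee_rot: [-0.477, -3.105, 0.001]
force: [-0.5, 0.8, -0.4]
width: 0.997
gripper_force: 0.0
```

Emit:
{"fn": "move_arm", "kwargs": {"motion": [{"tx": -0.036, "ty": -0.0277, "tz": 0, "twist": 0}, {"tx": -0.036, "ty": -0.0277, "tz": 0, "twist": 0}, {"tx": -0.036, "ty": -0.0277, "tz": 0, "twist": 0}, {"tx": -0.036, "ty": -0.0277, "tz": 0, "twist": 0}, {"tx": -0.036, "ty": -0.0277, "tz": 0, "twist": 0}, {"tx": -0.036, "ty": -0.0277, "tz": 0, "twist": 0}, {"tx": -0.036, "ty": -0.0277, "tz": 0, "twist": 0}, {"tx": -0.036, "ty": -0.0277, "tz": 0, "twist": 0}, {"tx": -0.036, "ty": -0.0277, "tz": 0, "twist": 0}, {"tx": -0.036, "ty": -0.0277, "tz": 0, "twist": 0}, {"tx": -0.036, "ty": -0.0277, "tz": 0, "twist": 0}, {"tx": -0.036, "ty": -0.0277, "tz": 0, "twist": 0}]}}

```text
clock: 2.0
position: [0.5006, 0.1478, 0.3471]
ee_rot: [0.477, 3.105, 0.001]
force: [0.7, 1.0, -0.8]
width: 1.004
gripper_force: 0.0
```

Emit:
{"fn": "move_arm", "kwargs": {"motion": [{"tx": -0.0138, "ty": -0.0437, "tz": 0, "twist": 0}, {"tx": -0.0138, "ty": -0.0437, "tz": 0, "twist": 0}, {"tx": -0.0138, "ty": -0.0437, "tz": 0, "twist": 0}, {"tx": -0.0138, "ty": -0.0437, "tz": 0, "twist": 0}, {"tx": -0.0138, "ty": -0.0437, "tz": 0, "twist": 0}, {"tx": -0.0138, "ty": -0.0437, "tz": 0, "twist": 0}, {"tx": -0.0138, "ty": -0.0437, "tz": 0, "twist": 0}, {"tx": -0.0138, "ty": -0.0437, "tz": 0, "twist": 0}, {"tx": -0.0138, "ty": -0.0437, "tz": 0, "twist": 0}, {"tx": -0.0138, "ty": -0.0437, "tz": 0, "twist": 0}]}}

```text
clock: 3.0
position: [0.5002, -0.3105, 0.3469]
ee_rot: [0.476, 3.105, 0.0]
force: [0.8, 0.1, 0.6]
width: 0.999
gripper_force: 0.0
```

```bash
python3 - <<'E'
from h import *
print(np.round(arm.observe()['joints'],2))
plan([.5,-.308,.25],-88.4)
E
```

```text
[ 0.01  0.33  0.64  1.51 -0.2   1.37  1.93]
{'t': 3.0, 'pos': [0.5002, -0.3105, 0.3469], 'yaw': np.float64(72.57), 'q7': np.float64(1.93), 'twist': np.float64(1.7885), 'shift': [-0.0002, -0.0025, 0.0969]}
```

Emit:
{"fn": "move_arm", "kwargs": {"motion": [{"tx": 0, "ty": 0, "tz": 0.005, "twist": 0.0894}, {"tx": 0, "ty": 0, "tz": 0.005, "twist": 0.0894}, {"tx": 0, "ty": 0, "tz": 0.005, "twist": 0.0894}, {"tx": 0, "ty": 0, "tz": 0.005, "twist": 0.0894}, {"tx": 0, "ty": 0, "tz": 0.005, "twist": 0.0894}, {"tx": 0, "ty": 0, "tz": 0.005, "twist": 0.0894}, {"tx": 0, "ty": 0, "tz": 0.005, "twist": 0.0894}, {"tx": 0, "ty": 0, "tz": 0.005, "twist": 0.0894}, {"tx": 0, "ty": 0, "tz": 0.005, "twist": 0.0894}, {"tx": 0, "ty": 0, "tz": 0.005, "twist": 0.0894}]}}

```text
clock: 4.0
position: [0.5004, -0.3087, 0.2966]
ee_rot: [2.375, 2.056, 0.001]
force: [-0.1, -0.1, -0.8]
width: 0.997
gripper_force: 0.0
```

Emit:
{"fn": "move_arm", "kwargs": {"motion": [{"tx": 0, "ty": 0, "tz": 0.005, "twist": 0.0894}, {"tx": 0, "ty": 0, "tz": 0.005, "twist": 0.0894}, {"tx": 0, "ty": 0, "tz": 0.005, "twist": 0.0894}, {"tx": 0, "ty": 0, "tz": 0.005, "twist": 0.0894}, {"tx": 0, "ty": 0, "tz": 0.005, "twist": 0.0894}, {"tx": 0, "ty": 0, "tz": 0.005, "twist": 0.0894}, {"tx": 0, "ty": 0, "tz": 0.005, "twist": 0.0894}, {"tx": 0, "ty": 0, "tz": 0.005, "twist": 0.0894}, {"tx": 0, "ty": 0, "tz": 0.005, "twist": 0.0894}, {"tx": 0, "ty": 0, "tz": 0.005, "twist": 0.0894}, {"tx": 0, "ty": 0, "tz": 0, "twist": 0}]}}

```text
clock: 5.1
position: [0.5003, -0.3083, 0.246]
ee_rot: [-3.141, -0.041, 0.002]
force: [-0.6, -0.4, -0.4]
width: 1.001
gripper_force: 0.0
```

```bash
python3 - <<'E'
from h import *
np.set_printoptions(precision=4,suppress=True)
im=save('wrist','w1.png')
cal=arm.calibration('wrist'); print(cal['K'],cal['T'])
hsv=cv2.cvtColor(im,cv2.COLOR_RGB2HSV)
red=((hsv[:,:,0]<8)|(hsv[:,:,0]>172))&(hsv[:,:,1]>120)&(hsv[:,:,2]>50)
n,l,st,ce=cv2.connectedComponentsWithStats(red.astype(np.uint8)); k=1+st[1:,4].argmax()
ys,xs=np.nonzero(l==k)
pts=np.array([ray('wrist',(x,y),.11,cal)[:2] for x,y in zip(xs,ys)],np.float32)
print(st[k],cv2.minAreaRect(pts)); 
for r in arm.place_of('wrist','cam_grip')[:2]: print(r['conf'],ray('wrist',np.array(r['point'])*[560,420],.098,cal))
plan([.5,-.308,.083],-88.4)
E
```

```text
[[301.5569   0.     279.1221]
 [  0.     301.5569 207.3457]
 [  0.       0.       1.    ]] [[ 0.0322 -0.9681 -0.2485  0.5672]
 [-0.9995 -0.0314 -0.0071 -0.3056]
 [-0.0009  0.2486 -0.9686  0.4038]
 [ 0.      0.      0.      1.    ]]
[272 166  14  62 696] ((0.5021958947181702, -0.3065940737724304), (0.06224372982978821, 0.01282346062362194), 0.4119666814804077)
{'t': 5.2, 'pos': [0.5004, -0.3088, 0.2468], 'yaw': np.float64(-88.14), 'q7': np.float64(-0.45), 'twist': np.float64(0.0029), 'shift': [-0.0004, -0.0008, 0.1638]}
```

View pics/w1.png

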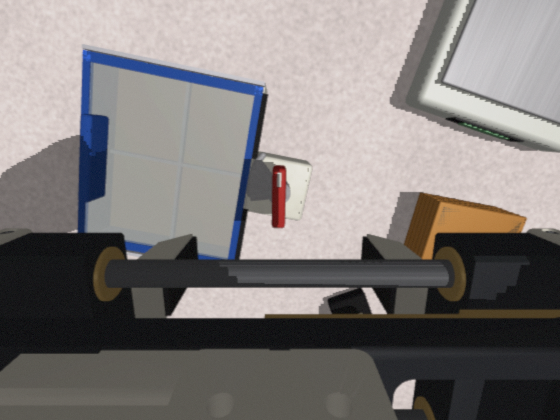

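The wrist view shows the red handle at (279,195), fitted at (0.502,-0.307) with its long axis at about 0.4°. It's between the fingers, with nothing in the way below.

Emit:
{"fn": "move_arm", "kwargs": {"motion": [{"tx": 0.0016, "ty": -0.0018, "tz": 0.0, "twist": 0.016}, {"tx": 0, "ty": 0, "tz": 0.03, "twist": 0}, {"tx": 0, "ty": 0, "tz": 0.03, "twist": 0}, {"tx": 0, "ty": 0, "tz": 0.03, "twist": 0}, {"tx": 0, "ty": 0, "tz": 0.03, "twist": 0}, {"tx": 0, "ty": 0, "tz": 0.024, "twist": 0}, {"tx": 0, "ty": 0, "tz": 0.02, "twist": 0}, {"tx": 0, "ty": 0, "tz": 0, "twist": 0}]}}

```text
clock: 6.0
position: [0.5012, -0.3058, 0.0808]
ee_rot: [-3.139, -0.007, 0.004]
force: [-0.7, 0.2, -0.7]
width: 0.998
gripper_force: 0.0
```

Emit:
{"fn": "move_arm", "kwargs": {"motion": [{"tx": 0, "ty": 0, "tz": 0, "twist": 0}, {"tx": 0, "ty": 0, "tz": 0, "twist": 0}, {"tx": 0, "ty": 0, "tz": 0, "twist": 0}, {"tx": 0, "ty": 0, "tz": 0, "twist": 0}, {"tx": 0, "ty": 0, "tz": 0, "twist": 0}, {"tx": 0, "ty": 0, "tz": 0, "twist": 0}, {"tx": 0, "ty": 0, "tz": 0, "twist": 0}, {"tx": 0, "ty": 0, "tz": 0, "twist": 0}], "gripper": 1, "squeeze": 25}}

```text
clock: 6.8
position: [0.5019, -0.307, 0.0827]
ee_rot: [-3.142, -0.005, -0.0]
force: [0.1, -0.1, -0.6]
width: 0.349
gripper_force: 0.0
```

Emit:
{"fn": "move_arm", "kwargs": {"motion": [{"tx": 0, "ty": 0, "tz": 0, "twist": 0}, {"tx": 0, "ty": 0, "tz": 0, "twist": 0}, {"tx": 0, "ty": 0, "tz": 0, "twist": 0}, {"tx": 0, "ty": 0, "tz": 0, "twist": 0}, {"tx": 0, "ty": 0, "tz": 0, "twist": 0}]}}

```text
clock: 7.3
position: [0.5019, -0.3074, 0.0827]
ee_rot: [3.141, 0.004, 0.0]
force: [-0.7, -3.4, -2.9]
width: 0.154
gripper_force: 25.0
```

Emit:
{"fn": "move_arm", "kwargs": {"motion": [{"tx": 0, "ty": 0, "tz": 0, "twist": -0.06}, {"tx": 0, "ty": 0, "tz": 0, "twist": -0.06}, {"tx": 0, "ty": 0, "tz": 0, "twist": -0.06}, {"tx": 0, "ty": 0, "tz": 0, "twist": -0.06}, {"tx": 0, "ty": 0, "tz": 0, "twist": 0}]}}

```text
clock: 7.8
position: [0.5017, -0.3067, 0.0827]
ee_rot: [-3.084, -0.596, -0.0]
force: [-0.0, -0.8, -1.8]
width: 0.153
gripper_force: 25.0
```

```bash
python3 - <<'E'
from h import *
s=arm.observe(); print(s['force'],s['ft_torque']); plan(yaw=-9.3)
E
```

```text
[-0.00820125 -0.82802586 -1.79328148] [-0.27897805  0.24870839  0.15423807]
{'t': 7.8, 'pos': [0.5017, -0.3067, 0.0827], 'yaw': np.float64(-68.14), 'q7': np.float64(-0.03), 'twist': np.float64(-0.6537)}
```

Emit:
{"fn": "move_arm", "kwargs": {"motion": [{"tx": 0, "ty": 0, "tz": 0, "twist": -0.06}, {"tx": 0, "ty": 0, "tz": 0, "twist": -0.06}, {"tx": 0, "ty": 0, "tz": 0, "twist": -0.06}, {"tx": 0, "ty": 0, "tz": 0, "twist": -0.06}, {"tx": 0, "ty": 0, "tz": 0, "twist": -0.06}, {"tx": 0, "ty": 0, "tz": 0, "twist": -0.06}, {"tx": 0, "ty": 0, "tz": 0, "twist": -0.06}, {"tx": 0, "ty": 0, "tz": 0, "twist": -0.06}, {"tx": 0, "ty": 0, "tz": 0, "twist": -0.06}, {"tx": 0, "ty": 0, "tz": 0, "twist": -0.06}, {"tx": 0, "ty": 0, "tz": 0, "twist": -0.05}, {"tx": 0, "ty": 0, "tz": 0, "twist": 0}]}}

```text
clock: 9.0
position: [0.5003, -0.3056, 0.0826]
ee_rot: [-2.399, -2.022, -0.001]
force: [-5.8, 5.2, 8.0]
width: 0.154
gripper_force: 25.0
```

```bash
python3 - <<'E'
from h import *
s=arm.observe(); print(s['force'],s['ft_torque']); plan(yaw=-9.3)
E
```

```text
[-5.75590735  5.17493479  8.03575962] [0.83108853 1.28095781 0.04981979]
{'t': 9.0, 'pos': [0.5003, -0.3056, 0.0826], 'yaw': np.float64(-9.76), 'q7': np.float64(0.79), 'twist': np.float64(-0.0052)}
```

Emit:
{"fn": "move_arm", "kwargs": {"motion": [{"tx": 0, "ty": 0, "tz": 0, "twist": 0}, {"tx": 0, "ty": 0, "tz": 0, "twist": 0}, {"tx": 0, "ty": 0, "tz": 0, "twist": 0}, {"tx": 0, "ty": 0, "tz": 0, "twist": 0}, {"tx": 0, "ty": 0, "tz": 0, "twist": 0}, {"tx": 0, "ty": 0, "tz": 0, "twist": 0}, {"tx": 0, "ty": 0, "tz": -0.02, "twist": 0}, {"tx": 0, "ty": 0, "tz": -0.03, "twist": 0}, {"tx": 0, "ty": 0, "tz": -0.04, "twist": 0}, {"tx": 0, "ty": 0, "tz": -0.04, "twist": 0}, {"tx": 0, "ty": 0, "tz": -0.03, "twist": 0}, {"tx": 0, "ty": 0, "tz": 0, "twist": 0}], "gripper": 0}}

```text
clock: 10.2
position: [0.5034, -0.3087, 0.247]
ee_rot: [2.398, 2.021, 0.005]
force: [-0.5, -1.0, 0.2]
width: 0.503
gripper_force: 0.0
```

```bash
python3 - <<'E'
from h import *
plan(case(0,.069,.25),-99.3)
E
```

```text
{'t': 10.2, 'pos': [0.5034, -0.3087, 0.247], 'yaw': np.float64(-9.75), 'q7': np.float64(0.65), 'twist': np.float64(0.995), 'shift': [-0.0029, -0.1989, -0.0034]}
```

Emit:
{"fn": "move_arm", "kwargs": {"motion": [{"tx": 0, "ty": 0, "tz": 0, "twist": 0.0905}, {"tx": 0, "ty": 0, "tz": 0, "twist": 0.0905}, {"tx": 0, "ty": 0, "tz": 0, "twist": 0.0905}, {"tx": 0, "ty": 0, "tz": 0, "twist": 0.0905}, {"tx": 0, "ty": 0, "tz": 0, "twist": 0.0905}, {"tx": 0, "ty": 0, "tz": 0, "twist": 0.0905}, {"tx": 0, "ty": 0, "tz": 0, "twist": 0.0905}, {"tx": 0, "ty": 0, "tz": 0, "twist": 0.0905}, {"tx": 0, "ty": 0, "tz": 0, "twist": 0.0905}, {"tx": 0, "ty": 0, "tz": 0, "twist": 0.0905}, {"tx": 0, "ty": 0, "tz": 0, "twist": 0.09}]}}

```text
clock: 11.3
position: [0.5017, -0.3067, 0.2419]
ee_rot: [-3.13, 0.263, 0.001]
force: [0.3, 0.1, -0.2]
width: 0.499
gripper_force: 0.0
```

Emit:
{"fn": "move_arm", "kwargs": {"motion": [{"tx": -0.0006, "ty": -0.04, "tz": 0, "twist": 0}, {"tx": -0.0006, "ty": -0.04, "tz": 0, "twist": 0}, {"tx": -0.0006, "ty": -0.04, "tz": 0, "twist": 0}, {"tx": -0.0006, "ty": -0.04, "tz": 0, "twist": 0}, {"tx": -0.0006, "ty": -0.04, "tz": 0, "twist": 0}, {"tx": 0, "ty": 0, "tz": 0, "twist": 0}, {"tx": 0, "ty": 0, "tz": 0, "twist": 0}]}}

```text
clock: 12.0
position: [0.5312, -0.1079, 0.2421]
ee_rot: [3.132, -0.25, -0.001]
force: [0.6, -0.6, -1.2]
width: 0.501
gripper_force: 0.0
```

```bash
python3 - <<'E'
from h import *
np.set_printoptions(precision=4,suppress=True)
im=save('wrist','w2.png'); cal=arm.calibration('wrist')
hsv=cv2.cvtColor(im,cv2.COLOR_RGB2HSV)
blue=cv2.inRange(hsv,(105,120,40),(130,255,255))>0
red=((hsv[:,:,0]<8)|(hsv[:,:,0]>172))&(hsv[:,:,1]>120)&(hsv[:,:,2]>50)
n,l,st,ce=cv2.connectedComponentsWithStats(red.astype(np.uint8)); k=1+st[1:,4].argmax()
ys,xs=np.nonzero(l==k)
print('handle',st[k],cv2.minAreaRect(np.array([ray('wrist',(x,y),.11,cal)[:2] for x,y in zip(xs,ys)],np.float32)))
for r in arm.place_of('wrist','cover_grip')[:2]: print(r['conf'],ray('wrist',np.array(r['point'])*[560,420],.088,cal), case(0,.069))
plan()
E
```

```text
handle [ 438  187   76   18 1101] ((0.503887414932251, -0.2992890477180481), (0.0749342069029808, 0.016992079094052315), 79.26466369628906)
0.66 [ 0.5351 -0.1083  0.088 ] [ 0.5327 -0.1119  0.    ]
{'t': 12.1, 'pos': [0.5308, -0.1101, 0.2426], 'yaw': np.float64(-99.36), 'q7': np.float64(-1.03)}
```

View pics/w2.png

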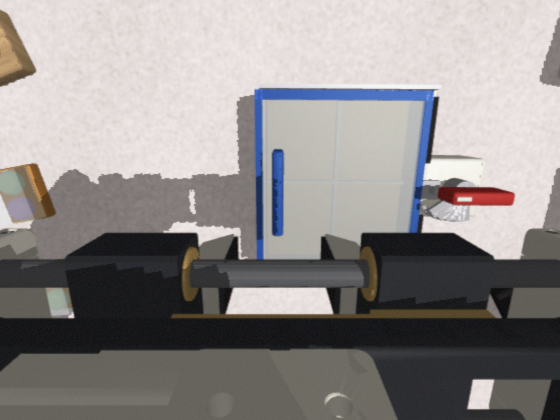

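The wrist view shows the handle now along the case's y at (475,196), so it's open. The bar at (278,193) is between the fingers. I'll descend onto it.

```bash
python3 - <<'E'
from h import *
p=ray('wrist',(278,193),.098); print(p); plan([p[0],p[1],.072],-99.3)
E
```

```text
[ 0.5354191 -0.1086166  0.098    ]
{'t': 12.1, 'pos': [0.5308, -0.1101, 0.2426], 'yaw': np.float64(-99.36), 'q7': np.float64(-1.03), 'twist': np.float64(-0.0006), 'shift': [0.0044, -0.0023, 0.1706]}
```

Emit:
{"fn": "move_arm", "kwargs": {"motion": [{"tx": 0.003, "ty": -0.002, "tz": 0.03, "twist": 0}, {"tx": 0, "ty": 0, "tz": 0.03, "twist": 0}, {"tx": 0, "ty": 0, "tz": 0.03, "twist": 0}, {"tx": 0, "ty": 0, "tz": 0.03, "twist": 0}, {"tx": 0, "ty": 0, "tz": 0.03, "twist": 0}, {"tx": 0, "ty": 0, "tz": 0.02, "twist": 0}, {"tx": 0, "ty": 0, "tz": 0, "twist": 0}]}}

```text
clock: 12.8
position: [0.5325, -0.1089, 0.0707]
ee_rot: [3.13, -0.259, -0.006]
force: [-0.3, 0.3, -0.1]
width: 0.496
gripper_force: 0.0
```

Emit:
{"fn": "move_arm", "kwargs": {"motion": [{"tx": 0, "ty": 0, "tz": 0, "twist": 0}, {"tx": 0, "ty": 0, "tz": 0, "twist": 0}, {"tx": 0, "ty": 0, "tz": 0, "twist": 0}, {"tx": 0, "ty": 0, "tz": 0, "twist": 0}, {"tx": 0, "ty": 0, "tz": 0, "twist": 0}, {"tx": 0, "ty": 0, "tz": 0, "twist": 0}, {"tx": 0, "ty": 0, "tz": 0, "twist": 0}], "gripper": 1, "squeeze": 20}}

```text
clock: 13.5
position: [0.5349, -0.1073, 0.0732]
ee_rot: [-3.131, 0.254, -0.001]
force: [0.5, 3.0, 6.4]
width: 0.13
gripper_force: 20.0
```

Emit:
{"fn": "move_arm", "kwargs": {"motion": [{"tx": 0, "ty": -0.01, "tz": 0, "twist": 0}, {"tx": 0, "ty": -0.02, "tz": 0, "twist": 0}, {"tx": 0, "ty": -0.02, "tz": 0, "twist": 0}, {"tx": 0, "ty": -0.02, "tz": 0, "twist": 0}, {"tx": 0, "ty": -0.02, "tz": 0, "twist": 0}, {"tx": 0, "ty": -0.02, "tz": 0, "twist": 0}, {"tx": 0, "ty": -0.02, "tz": 0, "twist": 0}, {"tx": 0, "ty": -0.02, "tz": 0, "twist": 0}, {"tx": 0, "ty": -0.02, "tz": 0, "twist": 0}, {"tx": 0, "ty": -0.01, "tz": 0, "twist": 0}, {"tx": 0, "ty": 0, "tz": 0, "twist": 0}]}}

```text
clock: 14.6
position: [0.5649, 0.0726, 0.0733]
ee_rot: [-3.131, 0.249, -0.003]
force: [2.5, 1.2, 3.9]
width: 0.127
gripper_force: 20.0
```

Emit:
{"fn": "move_arm", "kwargs": {"motion": [{"tx": 0, "ty": -0.006, "tz": 0, "twist": 0}, {"tx": 0, "ty": -0.005, "tz": 0, "twist": 0}, {"tx": 0, "ty": 0, "tz": 0, "twist": 0}]}}

```text
clock: 14.9
position: [0.5663, 0.0809, 0.0732]
ee_rot: [3.13, -0.254, 0.003]
force: [3.7, -1.3, 5.8]
width: 0.128
gripper_force: 20.0
```

```bash
python3 - <<'E'
from h import *
s=arm.observe(); print(s['force'],s['ft_torque']); plan()
print((R.from_euler('z',-CY,degrees=True).as_matrix()[:2,:2]@(np.array(s['position'])[:2]-C)))
E
```

```text
[ 3.69552538 -1.33314475  5.82661219] [-0.39686825 -0.66628015 -0.01935812]
{'t': 14.9, 'pos': [0.5663, 0.0809, 0.0732], 'yaw': np.float64(-99.27), 'q7': np.float64(-1.18)}
[0.00202422 0.26473727]
```

Emit:
{"fn": "move_arm", "kwargs": {"motion": [{"tx": 0, "ty": -0.003, "tz": 0, "twist": 0}, {"tx": 0, "ty": 0, "tz": 0, "twist": 0}, {"tx": 0, "ty": 0, "tz": 0, "twist": 0}]}}

```text
clock: 15.2
position: [0.5663, 0.081, 0.0732]
ee_rot: [3.127, -0.258, 0.003]
force: [3.6, -9.9, 4.6]
width: 0.13
gripper_force: 20.0
```

Emit:
{"fn": "move_arm", "kwargs": {"motion": [{"tx": 0, "ty": 0, "tz": 0, "twist": 0}, {"tx": 0, "ty": 0, "tz": 0, "twist": 0}, {"tx": 0, "ty": 0, "tz": 0, "twist": 0}, {"tx": 0, "ty": 0, "tz": 0, "twist": 0}, {"tx": 0, "ty": 0, "tz": 0, "twist": 0}, {"tx": 0, "ty": 0, "tz": 0, "twist": 0}, {"tx": 0, "ty": 0, "tz": -0.02, "twist": 0}, {"tx": 0, "ty": 0, "tz": -0.03, "twist": 0}, {"tx": 0, "ty": 0, "tz": -0.04, "twist": 0}, {"tx": 0, "ty": 0, "tz": -0.05, "twist": 0}, {"tx": 0, "ty": 0, "tz": -0.05, "twist": 0}, {"tx": 0, "ty": 0, "tz": 0, "twist": 0}], "gripper": -0.1}}

```text
clock: 16.4
position: [0.5687, 0.0825, 0.269]
ee_rot: [-3.129, 0.255, -0.014]
force: [-0.0, -1.0, -1.2]
width: 0.549
gripper_force: 0.0
```

```bash
python3 - <<'E'
from h import *
np.set_printoptions(precision=4,suppress=True)
im=save('top','top1.png'); 
cv2.imwrite('pics/crop2.png',cv2.resize(im[130:300,110:400,::-1],None,fx=2.7,fy=2.7,interpolation=cv2.INTER_CUBIC))
plan()
for r in arm.regions_of('top','pack1')[:7]:
    ys,xs=np.nonzero(r['region'])
    print(r['conf'],cv2.minAreaRect(np.array([ray('top',(x,y),.03)[:2] for x,y in zip(xs,ys)],np.float32)))
E
```

```text
{'t': 16.4, 'pos': [0.5674, 0.0834, 0.2659], 'yaw': np.float64(-99.27), 'q7': np.float64(-1.39)}
0.86 ((0.2369074523448944, 0.24901306629180908), (0.07608047127723694, 0.05167575925588608), 36.09335708618164)
0.78 ((0.6211267113685608, 0.3848840594291687), (0.06420182436704636, 0.07470561563968658), 33.11441421508789)
0.64 ((0.32039839029312134, 0.16429437696933746), (0.05229205638170242, 0.07120286673307419), 27.230863571166992)
0.57 ((0.42843499779701233, 0.21268028020858765), (0.050661325454711914, 0.0773925855755806), 58.54005813598633)
```

View pics/crop2.png

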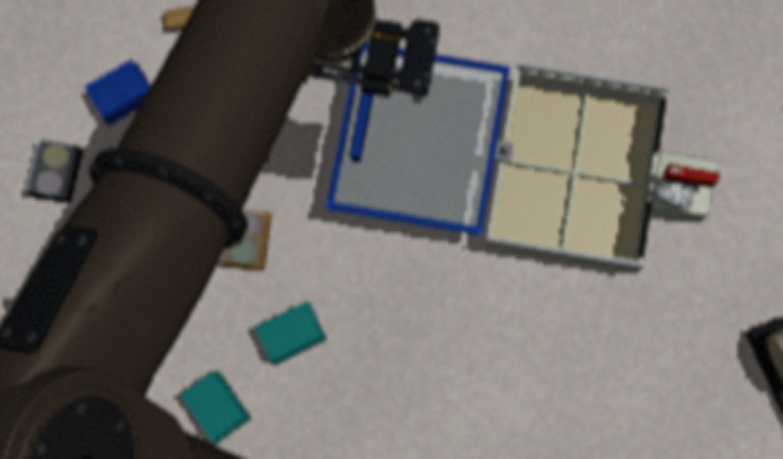

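The cover is fully back (stop felt at 10 N) and all four compartments are open and empty. Now I'll go to the first pack, at about (0.565,0.223).

```bash
python3 - <<'E'
from h import *
plan([.565,.223,.25],-88)
E
```

```text
{'t': 16.5, 'pos': [0.5662, 0.084, 0.2637], 'yaw': np.float64(-99.26), 'q7': np.float64(-1.39), 'twist': np.float64(-0.1251), 'shift': [0.0037, -0.139, 0.0139]}
```

Emit:
{"fn": "move_arm", "kwargs": {"motion": [{"tx": 0, "ty": 0, "tz": 0, "twist": -0.0625}, {"tx": 0, "ty": 0, "tz": 0, "twist": -0.0625}, {"tx": 0.001, "ty": -0.0348, "tz": 0.0, "twist": 0}, {"tx": 0.001, "ty": -0.0348, "tz": 0.0, "twist": 0}, {"tx": 0.001, "ty": -0.0348, "tz": 0.0, "twist": 0}, {"tx": 0.001, "ty": -0.0348, "tz": 0.0, "twist": 0}, {"tx": 0, "ty": 0, "tz": 0, "twist": 0}, {"tx": 0, "ty": 0, "tz": 0, "twist": 0}, {"tx": 0, "ty": 0, "tz": 0, "twist": 0}], "gripper": -1}}

```text
clock: 17.4
position: [0.5645, 0.2219, 0.2619]
ee_rot: [3.14, 0.052, -0.002]
force: [0.0, -1.1, 0.1]
width: 0.997
gripper_force: 0.0
```

```bash
cat >> h.py <<'E'
def packs(fn=None):
    im=arm.get_image('wrist'); cal=arm.calibration('wrist')
    if fn: cv2.imwrite('pics/'+fn,im[:,:,::-1])
    for r in arm.regions_of('wrist','pack1')[:5]:
        m=r['region'].astype(np.uint8); ys,xs=np.nonzero(m); bgr=im[m>0].mean(0).round()
        c=max(cv2.findContours(m,0,1)[0],key=cv2.contourArea)[:,0]
        e=[np.array([ray('wrist',p,z,cal)[:2] for p in c],np.float32) for z in (0,.036)]
        print(round(r['conf'],2),[xs.min(),xs.max(),ys.min(),ys.max()],bgr,[[np.round(v,4) for v in cv2.minAreaRect(a)] for a in e])
    for r in arm.place_of('wrist','pack1')[:4]: print('origin',round(r['conf'],2),ray('wrist',np.array(r['point'])*[560,420],0,cal).round(4))
E
python3 -c "
from h import *
packs('w3.png'); plan()"
```

```text
0.83 [np.int64(255), np.int64(295), np.int64(241), np.int64(296)] [148. 134. 121.] [[array([0.4572, 0.2228]), array([0.0552, 0.0296]), np.float64(88.1023)], [array([0.4721, 0.2229]), array([0.0505, 0.0271]), np.float64(88.1024)]]
0.77 [np.int64(182), np.int64(219), np.int64(243), np.int64(299)] [155. 140. 126.] [[array([0.3839, 0.3388]), array([0.0184, 0.0598]), np.float64(7.1996)], [array([0.4052, 0.329 ]), array([0.0168, 0.0547]), np.float64(7.1996)]]
0.56 [np.int64(255), np.int64(294), np.int64(148), np.int64(204)] [151. 142. 130.] [[array([0.5679, 0.2292]), array([0.0792, 0.0545]), np.float64(2.6033)], [array([0.5734, 0.2288]), array([0.0724, 0.0498]), np.float64(2.6034)]]
0.56 [np.int64(114), np.int64(188), np.int64(102), np.int64(164)] [ 45.  74. 145.] [[array([0.6205, 0.3974]), array([0.0599, 0.0871]), np.float64(32.8135)], [array([0.6215, 0.3826]), array([0.0548, 0.0796]), np.float64(32.8136)]]
origin 0.92 [0.4308 0.3373 0.    ]
origin 0.66 [0.623  0.3884 0.    ]
origin 0.65 [ 0.4359  0.2248 -0.    ]
origin 0.58 [0.5734 0.2245 0.    ]
{'t': 17.6, 'pos': [0.565, 0.2218, 0.2626], 'yaw': np.float64(-88.15), 'q7': np.float64(-1.44)}
```

View pics/w3.png

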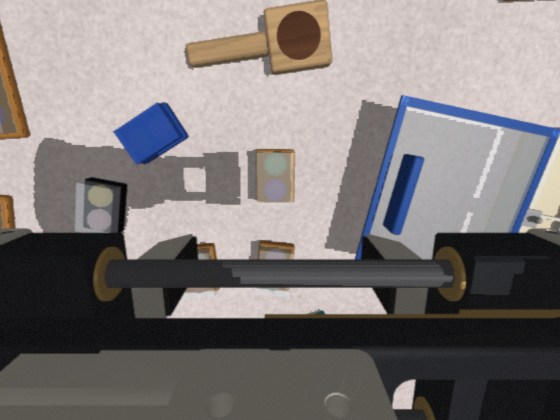

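Pack A is at (274,176) between the fingers, gold-based and next to the black pack at (100,205). It measures (0.573,0.2275) at 2.6°. I'll grasp it.

```bash
python3 -c "
from h import *
plan([.5725,.2275,.014],-87.5)"
```

```text
{'t': 17.6, 'pos': [0.565, 0.2218, 0.2626], 'yaw': np.float64(-88.15), 'q7': np.float64(-1.44), 'twist': np.float64(-0.0072), 'shift': [0.0078, -0.0053, 0.2486]}
```

Emit:
{"fn": "move_arm", "kwargs": {"motion": [{"tx": 0.008, "ty": -0.0055, "tz": 0.02, "twist": -0.007}, {"tx": 0, "ty": 0, "tz": 0.04, "twist": 0}, {"tx": 0, "ty": 0, "tz": 0.04, "twist": 0}, {"tx": 0, "ty": 0, "tz": 0.04, "twist": 0}, {"tx": 0, "ty": 0, "tz": 0.04, "twist": 0}, {"tx": 0, "ty": 0, "tz": 0.03, "twist": 0}, {"tx": 0, "ty": 0, "tz": 0.024, "twist": 0}, {"tx": 0, "ty": 0, "tz": 0.014, "twist": 0}, {"tx": 0, "ty": 0, "tz": 0, "twist": 0}]}}

```text
clock: 18.45
position: [0.5717, 0.2282, 0.0127]
ee_rot: [3.14, 0.07, -0.005]
force: [0.3, -0.1, 0.6]
width: 1.003
gripper_force: 0.0
```

Emit:
{"fn": "move_arm", "kwargs": {"motion": [{"tx": 0, "ty": 0, "tz": 0, "twist": 0}, {"tx": 0, "ty": 0, "tz": 0, "twist": 0}, {"tx": 0, "ty": 0, "tz": 0, "twist": 0}, {"tx": 0, "ty": 0, "tz": 0, "twist": 0}, {"tx": 0, "ty": 0, "tz": 0, "twist": 0}, {"tx": 0, "ty": 0, "tz": 0, "twist": 0}, {"tx": 0, "ty": 0, "tz": 0, "twist": 0}], "gripper": 1, "squeeze": 15}}

```text
clock: 19.15
position: [0.5729, 0.229, 0.0151]
ee_rot: [-3.14, -0.071, -0.001]
force: [-1.1, 0.7, 4.5]
width: 0.568
gripper_force: 15.0
```

```bash
python3 -c "
from h import *
plan()"
```

```text
{'t': 19.1, 'pos': [0.5729, 0.229, 0.0151], 'yaw': np.float64(-87.39), 'q7': np.float64(-1.22)}
```

Emit:
{"fn": "move_arm", "kwargs": {"motion": [{"tx": 0, "ty": 0, "tz": -0.02, "twist": 0}, {"tx": 0, "ty": 0, "tz": -0.035, "twist": 0}, {"tx": 0, "ty": 0, "tz": -0.035, "twist": 0}, {"tx": 0, "ty": 0, "tz": -0.035, "twist": 0}, {"tx": 0, "ty": 0, "tz": -0.035, "twist": 0.04}, {"tx": 0, "ty": 0, "tz": 0, "twist": 0.09}, {"tx": 0, "ty": 0, "tz": 0, "twist": 0}]}}

```text
clock: 19.85
position: [0.5728, 0.2292, 0.1752]
ee_rot: [-3.131, 0.252, -0.001]
force: [-0.6, -0.2, -1.6]
width: 0.568
gripper_force: 15.0
```

```bash
python3 -c "
from h import *
plan(case(.056,.041,.17),-99.3)"
```

```text
{'t': 19.9, 'pos': [0.5728, 0.2292, 0.1752], 'yaw': np.float64(-99.21), 'q7': np.float64(-1.54), 'twist': np.float64(0.001), 'shift': [0.0715, 0.3711, 0.005]}
```

Emit:
{"fn": "move_arm", "kwargs": {"motion": [{"tx": 0.0071, "ty": 0.0371, "tz": 0, "twist": 0}, {"tx": 0.0071, "ty": 0.0371, "tz": 0, "twist": 0}, {"tx": 0.0071, "ty": 0.0371, "tz": 0, "twist": 0}, {"tx": 0.0071, "ty": 0.0371, "tz": 0, "twist": 0}, {"tx": 0.0071, "ty": 0.0371, "tz": 0, "twist": 0}, {"tx": 0.0071, "ty": 0.0371, "tz": 0, "twist": 0}, {"tx": 0.0071, "ty": 0.0371, "tz": 0, "twist": 0}, {"tx": 0.0071, "ty": 0.0371, "tz": 0, "twist": 0}, {"tx": 0.0071, "ty": 0.0371, "tz": 0, "twist": 0}, {"tx": 0.0071, "ty": 0.0371, "tz": 0, "twist": 0}, {"tx": 0, "ty": 0, "tz": 0, "twist": 0}, {"tx": 0, "ty": 0, "tz": 0, "twist": 0}]}}

```text
clock: 21.05
position: [0.5833, -0.1496, 0.1738]
ee_rot: [-3.132, 0.248, 0.003]
force: [0.6, 0.7, -1.4]
width: 0.563
gripper_force: 15.0
```

```bash
python3 -c "
from h import *
im=save('wrist','w4.png')
im=im.copy(); cal=arm.calibration('wrist')
for P in [(.11,.094,.058),(.11,-.094,.058),(-.11,.094,.058),(.104,.088,.058),(.104,-.088,.058),(0,0,.016),(.104,0,.016),(.104,.088,.006),(.104,-.088,.006),(0,-.13,.11)]:
    p=proj('wrist',case(*P),cal); cv2.circle(im,tuple(int(round(v)) for v in p),2,(255,0,255),-1)
cv2.imwrite('pics/w4a.png',im[:300,:,::-1])
plan(case(.056,.041,.023),-99.3)"
```

```text
{'t': 21.1, 'pos': [0.5837, -0.1481, 0.1737], 'yaw': np.float64(-98.98), 'q7': np.float64(-0.95), 'twist': np.float64(0.0036), 'shift': [0.0001, 0.0006, 0.1507]}
```

View pics/w4a.png

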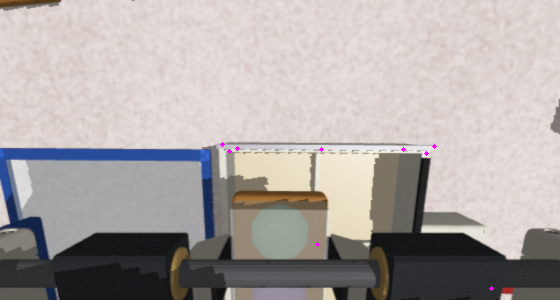

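The overlay matches the case to within about 2 mm: corners at (222,144) and (434,146), ridge at (320,150). Pack A hangs over the left (+x,+y) compartment, so I'll lower it.

Emit:
{"fn": "move_arm", "kwargs": {"motion": [{"tx": 0, "ty": 0.0, "tz": 0.03, "twist": 0.003}, {"tx": 0, "ty": 0, "tz": 0.03, "twist": 0}, {"tx": 0, "ty": 0, "tz": 0.03, "twist": 0}, {"tx": 0, "ty": 0, "tz": 0.025, "twist": 0}, {"tx": 0, "ty": 0, "tz": 0.02, "twist": 0}, {"tx": 0, "ty": 0, "tz": 0.01, "twist": 0}, {"tx": 0, "ty": 0, "tz": 0.005, "twist": 0}, {"tx": 0, "ty": 0, "tz": 0, "twist": 0}, {"tx": 0, "ty": 0, "tz": 0, "twist": 0}]}}

```text
clock: 22.0
position: [0.5848, -0.1486, 0.0255]
ee_rot: [3.131, -0.255, 0.002]
force: [-0.4, 0.1, -1.1]
width: 0.565
gripper_force: 15.0
```

Emit:
{"fn": "move_arm", "kwargs": {"motion": [{"tx": 0, "ty": 0.0, "tz": 0.004, "twist": 0}, {"tx": 0, "ty": 0, "tz": 0, "twist": 0}, {"tx": 0, "ty": 0, "tz": 0, "twist": 0}]}}

```text
clock: 22.3
position: [0.5845, -0.1487, 0.0211]
ee_rot: [-3.131, 0.256, -0.001]
force: [0.4, -0.7, -0.8]
width: 0.567
gripper_force: 15.0
```

Emit:
{"fn": "move_arm", "kwargs": {"motion": [{"tx": 0, "ty": 0, "tz": 0, "twist": 0}, {"tx": 0, "ty": 0, "tz": 0, "twist": 0}, {"tx": 0, "ty": 0, "tz": 0, "twist": 0}, {"tx": 0, "ty": 0, "tz": 0, "twist": 0}, {"tx": 0, "ty": 0, "tz": -0.01, "twist": 0}, {"tx": 0, "ty": 0, "tz": -0.03, "twist": 0}, {"tx": 0, "ty": 0, "tz": -0.04, "twist": 0}, {"tx": 0, "ty": 0, "tz": -0.05, "twist": 0}, {"tx": 0, "ty": 0, "tz": -0.05, "twist": 0}, {"tx": 0, "ty": 0, "tz": 0, "twist": 0}], "gripper": -0.24}}

```text
clock: 23.3
position: [0.5867, -0.1513, 0.208]
ee_rot: [3.129, -0.258, 0.015]
force: [-0.1, -1.0, -0.3]
width: 0.621
gripper_force: 0.0
```

```bash
python3 -c "
from h import *
plan([.43,.223,.25],-95,False)"
```

```text
{'t': 23.3, 'pos': [0.5867, -0.1513, 0.208], 'yaw': np.float64(-99.43), 'q7': np.float64(-0.98), 'twist': np.float64(-0.0493), 'shift': [-0.2155, -0.3435, -0.0445]}
```

Emit:
{"fn": "move_arm", "kwargs": {"motion": [{"tx": -0.024, "ty": -0.0382, "tz": -0.005, "twist": 0}, {"tx": -0.024, "ty": -0.0382, "tz": -0.005, "twist": 0}, {"tx": -0.024, "ty": -0.0382, "tz": -0.005, "twist": 0}, {"tx": -0.024, "ty": -0.0382, "tz": -0.005, "twist": 0}, {"tx": -0.024, "ty": -0.0382, "tz": -0.005, "twist": 0}, {"tx": -0.024, "ty": -0.0382, "tz": -0.005, "twist": 0}, {"tx": -0.024, "ty": -0.0382, "tz": -0.005, "twist": 0}, {"tx": -0.024, "ty": -0.0382, "tz": -0.005, "twist": 0}, {"tx": -0.024, "ty": -0.0382, "tz": -0.005, "twist": -0.05}, {"tx": 0, "ty": 0, "tz": 0, "twist": 0}, {"tx": 0, "ty": 0, "tz": 0, "twist": 0}], "gripper": -1}}

```text
clock: 24.4
position: [0.4265, 0.2265, 0.2459]
ee_rot: [-3.139, 0.129, 0.0]
force: [0.9, -0.4, 1.1]
width: 1.0
gripper_force: 0.0
```

```bash
python3 -c "
from h import *
packs('w5.png'); plan()"
```

```text
0.87 [np.int64(259), np.int64(300), np.int64(147), np.int64(204)] [150. 140. 127.] [[array([0.4338, 0.2251]), array([0.0548, 0.0771]), np.float64(85.1667)], [array([0.4391, 0.2246]), array([0.0499, 0.0702]), np.float64(85.1667)]]
0.87 [np.int64(81), np.int64(165), np.int64(0), np.int64(68)] [ 39.  67. 134.] [[array([0.6285, 0.3964]), array([0.0701, 0.0794]), np.float64(32.354)], [array([0.6164, 0.3807]), array([0.0639, 0.0723]), np.float64(32.3541)]]
0.8 [np.int64(299), np.int64(358), np.int64(225), np.int64(258)] [ 44. 108. 106.] [[array([0.319, 0.166]), array([0.0569, 0.0744]), np.float64(24.2958)], [array([0.3346, 0.1709]), array([0.0518, 0.0678]), np.float64(24.2958)]]
0.78 [np.int64(182), np.int64(236), np.int64(174), np.int64(236)] [137. 125. 113.] [[array([0.4009, 0.3251]), array([0.0804, 0.0624]), np.float64(6.7599)], [array([0.4092, 0.3157]), array([0.0732, 0.0569]), np.float64(6.7599)]]
0.78 [np.int64(244), np.int64(297), np.int64(288), np.int64(318)] [ 43. 101.  99.] [[array([0.2455, 0.2572]), array([0.0499, 0.0796]), np.float64(4.4077)], [array([0.2676, 0.2539]), array([0.0454, 0.0725]), np.float64(4.4077)]]
origin 0.95 [0.4045 0.3209 0.    ]
origin 0.92 [0.6233 0.3881 0.    ]
origin 0.66 [0.437  0.2259 0.    ]
{'t': 24.6, 'pos': [0.4275, 0.2241, 0.2459], 'yaw': np.float64(-95.04), 'q7': np.float64(-1.78)}
```

View pics/w5.png

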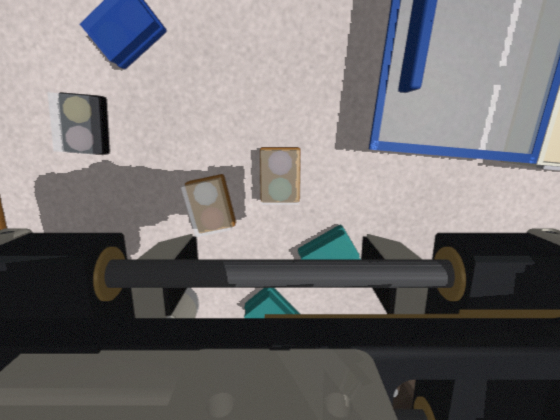

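Pack B is at (280,175), measured (0.438,0.225) at about -5°. Pack C, at (209,203), has been knocked to about (0.405,0.32). It sits near the left finger, so I'll narrow the opening before descending.

```bash
python3 -c "
from h import *
plan([.441,.2255,.014],-95)"
```

```text
{'t': 24.6, 'pos': [0.4275, 0.2241, 0.2459], 'yaw': np.float64(-95.04), 'q7': np.float64(-1.78), 'twist': np.float64(-0.0005), 'shift': [0.0133, -0.0026, 0.2319]}
```

Emit:
{"fn": "move_arm", "kwargs": {"motion": [{"tx": 0.0135, "ty": -0.0025, "tz": 0.02, "twist": 0}, {"tx": 0, "ty": 0, "tz": 0.04, "twist": 0}, {"tx": 0, "ty": 0, "tz": 0.04, "twist": 0}, {"tx": 0, "ty": 0, "tz": 0.04, "twist": 0}, {"tx": 0, "ty": 0, "tz": 0.02, "twist": 0}, {"tx": 0, "ty": 0, "tz": 0, "twist": 0}, {"tx": 0, "ty": 0, "tz": 0, "twist": 0}], "gripper": -0.6}}

```text
clock: 25.25
position: [0.4416, 0.2257, 0.0863]
ee_rot: [3.138, -0.138, 0.001]
force: [-0.1, 0.1, 1.1]
width: 0.801
gripper_force: 0.0
```

```bash
python3 -c "
from h import *
plan([.441,.2255,.014],-95)"
```

```text
{'t': 25.2, 'pos': [0.4416, 0.2257, 0.0863], 'yaw': np.float64(-95.03), 'q7': np.float64(-1.54), 'twist': np.float64(-0.0004), 'shift': [-0.0006, 0.0002, 0.0723]}
```

Emit:
{"fn": "move_arm", "kwargs": {"motion": [{"tx": 0, "ty": 0, "tz": 0.03, "twist": 0}, {"tx": 0, "ty": 0, "tz": 0.025, "twist": 0}, {"tx": 0, "ty": 0, "tz": 0.016, "twist": 0}, {"tx": 0, "ty": 0, "tz": 0, "twist": 0}, {"tx": 0, "ty": 0, "tz": 0, "twist": 0}]}}

```text
clock: 25.75
position: [0.4419, 0.2271, 0.0161]
ee_rot: [-3.138, 0.134, -0.003]
force: [-0.1, 0.4, -0.3]
width: 0.801
gripper_force: 0.0
```

Emit:
{"fn": "move_arm", "kwargs": {"motion": [{"tx": 0, "ty": 0, "tz": 0, "twist": 0}, {"tx": 0, "ty": 0, "tz": 0, "twist": 0}, {"tx": 0, "ty": 0, "tz": 0, "twist": 0}, {"tx": 0, "ty": 0, "tz": 0, "twist": 0}, {"tx": 0, "ty": 0, "tz": 0, "twist": 0}, {"tx": 0, "ty": 0, "tz": 0, "twist": 0}], "gripper": 1, "squeeze": 15}}

```text
clock: 26.35
position: [0.441, 0.2272, 0.0153]
ee_rot: [-3.138, 0.133, -0.001]
force: [-1.8, -0.2, 5.8]
width: 0.563
gripper_force: 15.0
```

Emit:
{"fn": "move_arm", "kwargs": {"motion": [{"tx": 0, "ty": 0, "tz": -0.02, "twist": 0}, {"tx": 0, "ty": 0, "tz": -0.035, "twist": 0}, {"tx": 0, "ty": 0, "tz": -0.035, "twist": 0}, {"tx": 0, "ty": 0, "tz": -0.035, "twist": 0}, {"tx": 0, "ty": 0, "tz": -0.035, "twist": 0.048}, {"tx": 0, "ty": 0, "tz": 0, "twist": 0}, {"tx": 0, "ty": 0, "tz": 0, "twist": 0}]}}

```text
clock: 27.05
position: [0.4406, 0.2275, 0.175]
ee_rot: [-3.13, 0.25, -0.001]
force: [-0.9, -0.6, -0.8]
width: 0.566
gripper_force: 15.0
```

```bash
python3 -c "
from h import *
plan(case(-.056,.041,.17),-99.3)"
```

```text
{'t': 27.1, 'pos': [0.4406, 0.2275, 0.175], 'yaw': np.float64(-99.12), 'q7': np.float64(-1.72), 'twist': np.float64(0.002), 'shift': [0.0896, 0.3481, 0.0046]}
```

Emit:
{"fn": "move_arm", "kwargs": {"motion": [{"tx": 0.01, "ty": 0.0387, "tz": 0, "twist": 0}, {"tx": 0.01, "ty": 0.0387, "tz": 0, "twist": 0}, {"tx": 0.01, "ty": 0.0387, "tz": 0, "twist": 0}, {"tx": 0.01, "ty": 0.0387, "tz": 0, "twist": 0}, {"tx": 0.01, "ty": 0.0387, "tz": 0, "twist": 0}, {"tx": 0.01, "ty": 0.0387, "tz": 0, "twist": 0}, {"tx": 0.01, "ty": 0.0387, "tz": 0, "twist": 0}, {"tx": 0.01, "ty": 0.0387, "tz": 0, "twist": 0}, {"tx": 0.0096, "ty": 0.0385, "tz": 0, "twist": 0.002}, {"tx": 0, "ty": 0, "tz": 0, "twist": 0}, {"tx": 0, "ty": 0, "tz": 0, "twist": 0}, {"tx": 0, "ty": 0, "tz": 0, "twist": 0}]}}

```text
clock: 28.25
position: [0.473, -0.1297, 0.1738]
ee_rot: [-3.131, 0.255, 0.003]
force: [-0.2, -0.1, -0.9]
width: 0.565
gripper_force: 15.0
```

```bash
python3 -c "
from h import *
plan(case(-.056,.041,.0215),-99.3)"
```

```text
{'t': 28.2, 'pos': [0.473, -0.1297, 0.1738], 'yaw': np.float64(-99.3), 'q7': np.float64(-1.05), 'twist': np.float64(-0.0), 'shift': [0.0003, 0.0008, 0.1523]}
```

Emit:
{"fn": "move_arm", "kwargs": {"motion": [{"tx": 0, "ty": 0.001, "tz": 0.03, "twist": 0}, {"tx": 0, "ty": 0, "tz": 0.03, "twist": 0}, {"tx": 0, "ty": 0, "tz": 0.03, "twist": 0}, {"tx": 0, "ty": 0, "tz": 0.025, "twist": 0}, {"tx": 0, "ty": 0, "tz": 0.02, "twist": 0}, {"tx": 0, "ty": 0, "tz": 0.01, "twist": 0}, {"tx": 0, "ty": 0, "tz": 0.006, "twist": 0}, {"tx": 0, "ty": 0, "tz": 0, "twist": 0}, {"tx": 0, "ty": 0, "tz": 0, "twist": 0}]}}

```text
clock: 29.15
position: [0.4739, -0.1317, 0.0243]
ee_rot: [-3.131, 0.256, -0.001]
force: [0.2, -0.5, -0.3]
width: 0.563
gripper_force: 15.0
```

Emit:
{"fn": "move_arm", "kwargs": {"motion": [{"tx": 0, "ty": 0, "tz": 0, "twist": 0}, {"tx": 0, "ty": 0, "tz": 0, "twist": 0}, {"tx": 0, "ty": 0, "tz": 0, "twist": 0}, {"tx": 0, "ty": 0, "tz": 0, "twist": 0}, {"tx": 0, "ty": 0, "tz": -0.01, "twist": 0}, {"tx": 0, "ty": 0, "tz": -0.03, "twist": 0}, {"tx": 0, "ty": 0, "tz": -0.04, "twist": 0}, {"tx": 0, "ty": 0, "tz": -0.05, "twist": 0}, {"tx": 0, "ty": 0, "tz": -0.05, "twist": 0}, {"tx": 0, "ty": 0, "tz": 0, "twist": 0}], "gripper": -0.24}}

```text
clock: 30.15
position: [0.4761, -0.1338, 0.2095]
ee_rot: [3.131, -0.258, 0.013]
force: [0.4, -1.1, -1.0]
width: 0.619
gripper_force: 0.0
```

```bash
python3 -c "
from h import *
plan([.40,.32,.25],-83,False)"
```

```text
{'t': 30.1, 'pos': [0.4761, -0.1338, 0.2095], 'yaw': np.float64(-99.43), 'q7': np.float64(-1.09), 'twist': np.float64(-0.1825), 'shift': [-0.149, -0.4353, -0.0416]}
```

Emit:
{"fn": "move_arm", "kwargs": {"motion": [{"tx": -0.0135, "ty": -0.0396, "tz": -0.004, "twist": 0}, {"tx": -0.0135, "ty": -0.0396, "tz": -0.004, "twist": 0}, {"tx": -0.0135, "ty": -0.0396, "tz": -0.004, "twist": 0}, {"tx": -0.0135, "ty": -0.0396, "tz": -0.004, "twist": 0}, {"tx": -0.0135, "ty": -0.0396, "tz": -0.004, "twist": 0}, {"tx": -0.0135, "ty": -0.0396, "tz": -0.004, "twist": 0}, {"tx": -0.0135, "ty": -0.0396, "tz": -0.004, "twist": 0}, {"tx": -0.0135, "ty": -0.0396, "tz": -0.004, "twist": 0}, {"tx": -0.0135, "ty": -0.0396, "tz": -0.004, "twist": 0}, {"tx": -0.0135, "ty": -0.0396, "tz": -0.004, "twist": 0}, {"tx": -0.0135, "ty": -0.0396, "tz": -0.004, "twist": 0}], "gripper": -1}}

```text
clock: 31.25
position: [0.3969, 0.3234, 0.248]
ee_rot: [-3.131, 0.257, 0.001]
force: [1.4, 0.8, -0.1]
width: 0.997
gripper_force: 0.0
```

Emit:
{"fn": "move_arm", "kwargs": {"motion": [{"tx": 0, "ty": 0, "tz": 0, "twist": -0.09}, {"tx": 0, "ty": 0, "tz": 0, "twist": -0.09}, {"tx": 0, "ty": 0, "tz": 0, "twist": 0}, {"tx": 0, "ty": 0, "tz": 0, "twist": 0}]}}

```text
clock: 31.65
position: [0.3977, 0.3216, 0.2478]
ee_rot: [-3.136, -0.18, 0.001]
force: [0.1, -0.8, 0.1]
width: 1.0
gripper_force: 0.0
```

```bash
python3 -c "
from h import *
packs('w6.png'); plan()"
```

```text
0.86 [np.int64(354), np.int64(415), np.int64(222), np.int64(257)] [44. 93. 91.] [[array([0.3435, 0.1465]), array([0.0709, 0.0323]), np.float64(73.6574)], [array([0.3542, 0.1628]), array([0.0646, 0.0294]), np.float64(73.6574)]]
0.82 [np.int64(218), np.int64(268), np.int64(0), np.int64(21)] [ 35.  56. 106.] [[array([0.5958, 0.3887]), array([0.0221, 0.059 ]), np.float64(6.5917)], [array([0.5841, 0.3835]), array([0.0201, 0.0538]), np.float64(6.5916)]]
0.75 [np.int64(289), np.int64(339), np.int64(287), np.int64(314)] [ 50. 124. 121.] [[array([0.223 , 0.2494]), array([0.0449, 0.0752]), np.float64(8.7497)], [array([0.2444, 0.2565]), array([0.041 , 0.0685]), np.float64(8.7497)]]
0.7 [np.int64(261), np.int64(300), np.int64(149), np.int64(206)] [150. 136. 122.] [[array([0.4017, 0.3215]), array([0.0782, 0.053 ]), np.float64(7.597)], [array([0.4073, 0.3222]), array([0.0713, 0.0482]), np.float64(7.597)]]
origin 0.83 [0.4033 0.3229 0.    ]
origin 0.76 [0.322  0.1659 0.    ]
origin 0.75 [0.2381 0.2559 0.    ]
{'t': 31.8, 'pos': [0.3978, 0.3217, 0.2477], 'yaw': np.float64(-83.35), 'q7': np.float64(-1.82)}
```

View pics/w6.png

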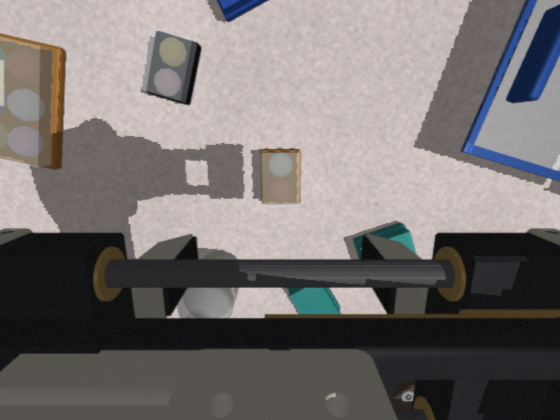

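Pack C is alone at (281,177), measured (0.407,0.322) at about 7°. The bottle at (208,280) is well clear.

```bash
python3 -c "
from h import *
print(ray('top',(150,274),0)); plan([.407,.322,.014],-83)"
```

```text
[0.25402325 0.38350135 0.        ]
{'t': 31.8, 'pos': [0.3978, 0.3217, 0.2477], 'yaw': np.float64(-83.35), 'q7': np.float64(-1.82), 'twist': np.float64(-0.0039), 'shift': [0.0092, 0.0009, 0.2337]}
```

Emit:
{"fn": "move_arm", "kwargs": {"motion": [{"tx": 0.0092, "ty": 0.0008, "tz": 0.02, "twist": -0.004}, {"tx": 0, "ty": 0, "tz": 0.04, "twist": 0}, {"tx": 0, "ty": 0, "tz": 0.04, "twist": 0}, {"tx": 0, "ty": 0, "tz": 0.04, "twist": 0}, {"tx": 0, "ty": 0, "tz": 0.04, "twist": 0}, {"tx": 0, "ty": 0, "tz": 0.03, "twist": 0}, {"tx": 0, "ty": 0, "tz": 0.022, "twist": 0}, {"tx": 0, "ty": 0, "tz": 0, "twist": 0}, {"tx": 0, "ty": 0, "tz": 0, "twist": 0}], "gripper": -0.8}}

```text
clock: 32.7
position: [0.4074, 0.322, 0.0161]
ee_rot: [3.135, 0.195, 0.0]
force: [0.1, -0.0, 0.9]
width: 0.9
gripper_force: 0.0
```

Emit:
{"fn": "move_arm", "kwargs": {"motion": [{"tx": 0, "ty": 0, "tz": 0, "twist": 0}, {"tx": 0, "ty": 0, "tz": 0, "twist": 0}, {"tx": 0, "ty": 0, "tz": 0, "twist": 0}, {"tx": 0, "ty": 0, "tz": 0, "twist": 0}, {"tx": 0, "ty": 0, "tz": 0, "twist": 0}, {"tx": 0, "ty": 0, "tz": 0, "twist": 0}, {"tx": 0, "ty": 0, "tz": 0, "twist": 0}], "gripper": 1, "squeeze": 15}}

```text
clock: 33.4
position: [0.4072, 0.3226, 0.0162]
ee_rot: [-3.135, -0.197, -0.0]
force: [-1.2, -0.5, 7.4]
width: 0.566
gripper_force: 15.0
```

Emit:
{"fn": "move_arm", "kwargs": {"motion": [{"tx": 0, "ty": 0, "tz": -0.02, "twist": 0}, {"tx": 0, "ty": 0, "tz": -0.035, "twist": 0}, {"tx": 0, "ty": 0, "tz": -0.035, "twist": 0}, {"tx": 0, "ty": 0, "tz": -0.035, "twist": 0}, {"tx": 0, "ty": 0, "tz": -0.035, "twist": 0.09}, {"tx": 0, "ty": 0, "tz": 0, "twist": 0.09}, {"tx": 0, "ty": 0, "tz": 0, "twist": 0}, {"tx": 0, "ty": 0, "tz": 0, "twist": 0}]}}

```text
clock: 34.2
position: [0.4064, 0.3222, 0.1751]
ee_rot: [3.131, -0.24, -0.001]
force: [0.4, 0.8, -2.0]
width: 0.564
gripper_force: 15.0
```

```bash
python3 -c "
from h import *
plan(case(-.058,-.041,.17),-99.3);plan(case(.058,-.041,.17),-99.3)"
```

```text
{'t': 34.2, 'pos': [0.4064, 0.3222, 0.1751], 'yaw': np.float64(-98.76), 'q7': np.float64(-1.93), 'twist': np.float64(0.006), 'shift': [0.1368, 0.518, 0.0056]}
{'t': 34.2, 'pos': [0.4064, 0.3222, 0.1751], 'yaw': np.float64(-98.76), 'q7': np.float64(-1.93), 'twist': np.float64(0.006), 'shift': [0.2528, 0.518, 0.0055]}
```

Emit:
{"fn": "move_arm", "kwargs": {"motion": [{"tx": 0.0114, "ty": 0.0432, "tz": 0, "twist": 0.006}, {"tx": 0.0114, "ty": 0.0432, "tz": 0, "twist": 0}, {"tx": 0.0114, "ty": 0.0432, "tz": 0, "twist": 0}, {"tx": 0.0114, "ty": 0.0432, "tz": 0, "twist": 0}, {"tx": 0.0114, "ty": 0.0432, "tz": 0, "twist": 0}, {"tx": 0.0114, "ty": 0.0432, "tz": 0, "twist": 0}, {"tx": 0.0114, "ty": 0.0432, "tz": 0, "twist": 0}, {"tx": 0.0114, "ty": 0.0432, "tz": 0, "twist": 0}, {"tx": 0.0114, "ty": 0.0432, "tz": 0, "twist": 0}, {"tx": 0.0114, "ty": 0.0432, "tz": 0, "twist": 0}, {"tx": 0.0114, "ty": 0.0432, "tz": 0, "twist": 0}, {"tx": 0.0114, "ty": 0.0428, "tz": 0, "twist": 0}]}}

```text
clock: 35.4
position: [0.4557, -0.2127, 0.1749]
ee_rot: [-3.131, 0.255, 0.002]
force: [0.8, 0.3, -0.6]
width: 0.564
gripper_force: 15.0
```

Emit:
{"fn": "move_arm", "kwargs": {"motion": [{"tx": 0, "ty": 0, "tz": 0, "twist": 0}, {"tx": 0, "ty": 0, "tz": 0, "twist": 0}]}}

```text
clock: 35.6
position: [0.4552, -0.2125, 0.175]
ee_rot: [3.13, -0.263, -0.003]
force: [-0.0, 1.2, -1.2]
width: 0.563
gripper_force: 15.0
```

```bash
python3 -c "
from h import *
plan(case(-.058,-.041,.0225),-99.3)"
```

```text
{'t': 35.6, 'pos': [0.4552, -0.2125, 0.175], 'yaw': np.float64(-99.62), 'q7': np.float64(-0.91), 'twist': np.float64(-0.0036), 'shift': [0.0024, -0.0019, 0.1525]}
```

Emit:
{"fn": "move_arm", "kwargs": {"motion": [{"tx": 0.001, "ty": -0.0015, "tz": 0.03, "twist": -0.003}, {"tx": 0, "ty": 0, "tz": 0.03, "twist": 0}, {"tx": 0, "ty": 0, "tz": 0.03, "twist": 0}, {"tx": 0, "ty": 0, "tz": 0.025, "twist": 0}, {"tx": 0, "ty": 0, "tz": 0.02, "twist": 0}, {"tx": 0, "ty": 0, "tz": 0.01, "twist": 0}, {"tx": 0, "ty": 0, "tz": 0.006, "twist": 0}, {"tx": 0, "ty": 0, "tz": 0, "twist": 0}, {"tx": 0, "ty": 0, "tz": 0, "twist": 0}]}}

```text
clock: 36.5
position: [0.4581, -0.2097, 0.0253]
ee_rot: [3.131, -0.253, 0.001]
force: [0.2, 0.3, -1.2]
width: 0.563
gripper_force: 15.0
```

Emit:
{"fn": "move_arm", "kwargs": {"motion": [{"tx": 0, "ty": 0, "tz": 0, "twist": 0}, {"tx": 0, "ty": 0, "tz": 0, "twist": 0}, {"tx": 0, "ty": 0, "tz": 0, "twist": 0}, {"tx": 0, "ty": 0, "tz": 0, "twist": 0}, {"tx": 0, "ty": 0, "tz": -0.01, "twist": 0}, {"tx": 0, "ty": 0, "tz": -0.03, "twist": 0}, {"tx": 0, "ty": 0, "tz": -0.04, "twist": 0}, {"tx": 0, "ty": 0, "tz": -0.05, "twist": 0}, {"tx": 0, "ty": 0, "tz": -0.05, "twist": 0}, {"tx": 0, "ty": -0.02, "tz": -0.02, "twist": 0}, {"tx": 0, "ty": 0, "tz": 0, "twist": 0}], "gripper": -0.24}}

```text
clock: 37.6
position: [0.4627, -0.189, 0.2278]
ee_rot: [-3.131, 0.251, -0.008]
force: [-0.1, 0.1, 0.3]
width: 0.62
gripper_force: 0.0
```

```bash
python3 -c "
from h import *
im=save('top','top2.png')
for r in arm.place_of('top','pack1')[:9]: print(round(r['conf'],2),np.array(r['point'])*[560,420],ray('top',np.array(r['point'])*[560,420],0).round(3))
plan(case(0,.264,.2),-99.3,False)"
```

```text
0.66 [155.68  165.312] [0.62  0.388 0.   ]
0.53 [310.688 175.308] [ 0.588 -0.141  0.   ]
0.51 [219.912 253.596] [0.321 0.159 0.   ]
0.44 [333.312 212.394] [ 0.46  -0.216  0.   ]
{'t': 37.7, 'pos': [0.4608, -0.1897, 0.225], 'yaw': np.float64(-99.21), 'q7': np.float64(-1.02), 'twist': np.float64(0.001), 'shift': [0.0587, -0.2832, 0.0252]}
```

View pics/top2.png

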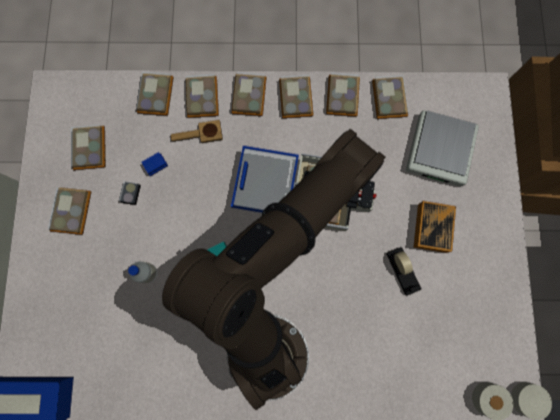

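The top view shows no gold pack left on the table: (200,180), (200,218) and (167,220) are clear, and the area the arm hid at first is empty. The black pack at (130,193) hasn't moved. I'll go to the cover bar and check the compartments on the way.

Emit:
{"fn": "move_arm", "kwargs": {"motion": [{"tx": 0.0084, "ty": -0.0405, "tz": 0, "twist": 0}, {"tx": 0.0084, "ty": -0.0405, "tz": 0, "twist": 0}, {"tx": 0.0084, "ty": -0.0405, "tz": 0, "twist": 0}, {"tx": 0.0084, "ty": -0.0405, "tz": 0, "twist": 0}, {"tx": 0.0084, "ty": -0.0405, "tz": 0, "twist": 0}, {"tx": 0.0084, "ty": -0.0405, "tz": 0, "twist": 0}, {"tx": 0.0084, "ty": -0.0405, "tz": 0, "twist": 0}, {"tx": 0, "ty": 0, "tz": 0, "twist": 0}, {"tx": 0, "ty": 0, "tz": 0, "twist": 0}], "gripper": 0}}

```text
clock: 38.6
position: [0.5641, 0.0799, 0.2233]
ee_rot: [3.129, -0.253, -0.003]
force: [0.2, -1.1, -0.9]
width: 0.497
gripper_force: 0.0
```

```bash
python3 -c "
from h import *
w=save('wrist','w7.png'); t=arm.get_image('top'); s=arm.get_image('side')
a=cv2.resize(t[140:260,220:400],(540,360),interpolation=cv2.INTER_CUBIC)
b=cv2.resize(s[180:320,230:400],(437,360),interpolation=cv2.INTER_CUBIC)
o=np.zeros((590,800,3),np.uint8); o[:288,:432]=cv2.resize(a,(432,288)); o[:288,440:790]=cv2.resize(b,(350,288)); o[290:,:]=cv2.resize(w[60:270],(800,300))
cv2.imwrite('pics/c3.png',o[:,:,::-1])
for q in ['cover_grip']:
  for r in arm.place_of('wrist',q)[:2]: print(r['conf'],np.array(r['point'])*[560,420],ray('wrist',np.array(r['point'])*[560,420],.088))
plan(case(0.002,.264,.073),-99.3)"
```

```text
0.96 [276.696 200.802] [0.56274186 0.08210273 0.088     ]
{'t': 38.8, 'pos': [0.5642, 0.0783, 0.2246], 'yaw': np.float64(-99.45), 'q7': np.float64(-1.47), 'twist': np.float64(-0.0017), 'shift': [0.0017, -0.0023, 0.1516]}
```

View pics/c3.png

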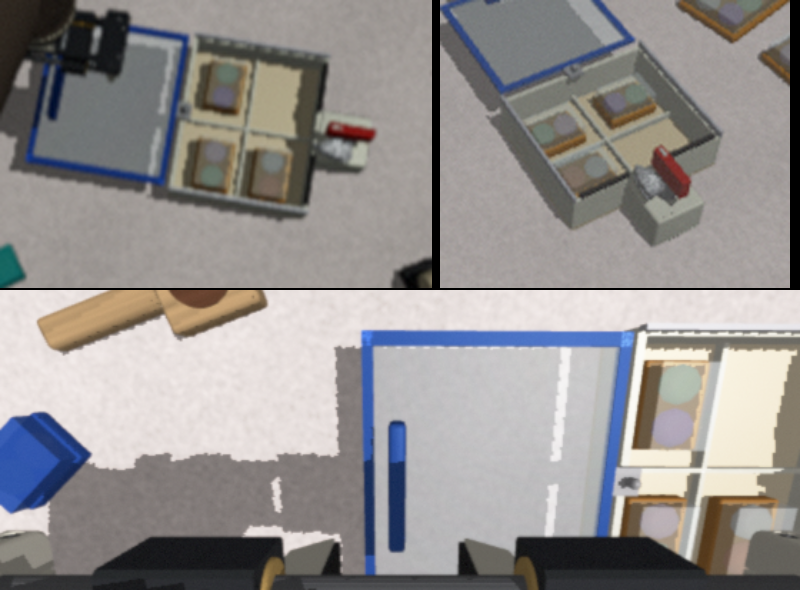

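All three packs lie flat in their own compartments, in both the top and side crops. The bar is between the fingers, so I'll grip it and slide the cover shut.

Emit:
{"fn": "move_arm", "kwargs": {"motion": [{"tx": 0.001, "ty": -0.0023, "tz": 0.03, "twist": -0.0017}, {"tx": 0, "ty": 0, "tz": 0.03, "twist": 0}, {"tx": 0, "ty": 0, "tz": 0.03, "twist": 0}, {"tx": 0, "ty": 0, "tz": 0.03, "twist": 0}, {"tx": 0, "ty": 0, "tz": 0.02, "twist": 0}, {"tx": 0, "ty": 0, "tz": 0.01, "twist": 0}, {"tx": 0, "ty": 0, "tz": 0, "twist": 0}]}}

```text
clock: 39.5
position: [0.5652, 0.0815, 0.074]
ee_rot: [3.131, -0.252, -0.003]
force: [1.1, -0.7, 0.1]
width: 0.498
gripper_force: 0.0
```

Emit:
{"fn": "move_arm", "kwargs": {"motion": [{"tx": 0, "ty": 0, "tz": 0, "twist": 0}, {"tx": 0, "ty": 0, "tz": 0, "twist": 0}, {"tx": 0, "ty": 0, "tz": 0, "twist": 0}, {"tx": 0, "ty": 0, "tz": 0, "twist": 0}, {"tx": 0, "ty": 0, "tz": 0, "twist": 0}, {"tx": 0, "ty": 0, "tz": 0, "twist": 0}, {"tx": 0, "ty": 0, "tz": 0, "twist": 0}, {"tx": 0, "ty": 0, "tz": 0, "twist": 0}], "gripper": 1, "squeeze": 20}}

```text
clock: 40.3
position: [0.566, 0.081, 0.0752]
ee_rot: [3.13, -0.252, 0.001]
force: [-2.3, -5.2, 4.6]
width: 0.127
gripper_force: 20.0
```

Emit:
{"fn": "move_arm", "kwargs": {"motion": [{"tx": 0, "ty": 0.01, "tz": 0, "twist": 0}, {"tx": 0, "ty": 0.02, "tz": 0, "twist": 0}, {"tx": 0, "ty": 0.02, "tz": 0, "twist": 0}, {"tx": 0, "ty": 0.02, "tz": 0, "twist": 0}, {"tx": 0, "ty": 0.02, "tz": 0, "twist": 0}, {"tx": 0, "ty": 0.02, "tz": 0, "twist": 0}, {"tx": 0, "ty": 0.02, "tz": 0, "twist": 0}, {"tx": 0, "ty": 0.02, "tz": 0, "twist": 0}, {"tx": 0, "ty": 0.02, "tz": 0, "twist": 0}, {"tx": 0, "ty": 0.01, "tz": 0, "twist": 0}, {"tx": 0, "ty": 0, "tz": 0, "twist": 0}]}}

```text
clock: 41.4
position: [0.5364, -0.0969, 0.0751]
ee_rot: [-3.131, 0.254, 0.001]
force: [-8.7, -0.3, 12.7]
width: 0.128
gripper_force: 20.0
```

```bash
python3 - <<'E'
from h import *
s=arm.observe(); print(s['force'],s['ft_torque']); plan()
print((R.from_euler('z',-CY,degrees=True).as_matrix()[:2,:2]@(np.array(s['position'])[:2]-C)))
E
```

```text
[-8.70837274 -0.28315259 12.68969742] [-0.1752717   1.62464318 -0.11798404]
{'t': 41.4, 'pos': [0.5364, -0.0969, 0.0751], 'yaw': np.float64(-99.27), 'q7': np.float64(-1.01)}
[0.00125669 0.08445336]
```

Emit:
{"fn": "move_arm", "kwargs": {"motion": [{"tx": -0.0005, "ty": 0.005, "tz": 0, "twist": 0}, {"tx": -0.0005, "ty": 0.005, "tz": 0, "twist": 0}, {"tx": 0, "ty": 0.003, "tz": 0, "twist": 0}, {"tx": 0, "ty": 0, "tz": 0, "twist": 0}, {"tx": 0, "ty": 0, "tz": 0, "twist": 0}]}}

```text
clock: 41.9
position: [0.5346, -0.1073, 0.0751]
ee_rot: [-3.131, 0.249, -0.0]
force: [-4.2, 1.7, 8.7]
width: 0.13
gripper_force: 20.0
```

```bash
python3 - <<'E'
from h import *
s=arm.observe(); print(s['force'],s['ft_torque']); plan()
print((R.from_euler('z',-CY,degrees=True).as_matrix()[:2,:2]@(np.array(s['position'])[:2]-C)))
E
```

```text
[-4.15618499  1.7331291   8.68934208] [ 0.13293384  0.97584226 -0.18645783]
{'t': 41.9, 'pos': [0.5346, -0.1073, 0.0751], 'yaw': np.float64(-99.11), 'q7': np.float64(-0.99)}
[0.00117735 0.07383947]
```

Emit:
{"fn": "move_arm", "kwargs": {"motion": [{"tx": 0, "ty": 0.003, "tz": 0, "twist": 0}, {"tx": 0, "ty": 0.001, "tz": 0, "twist": 0}, {"tx": 0, "ty": 0, "tz": 0, "twist": 0}, {"tx": 0, "ty": 0, "tz": 0, "twist": 0}]}}

```text
clock: 42.3
position: [0.5341, -0.1101, 0.0751]
ee_rot: [-3.129, 0.248, 0.0]
force: [-3.6, 4.2, 11.6]
width: 0.133
gripper_force: 20.0
```

Emit:
{"fn": "move_arm", "kwargs": {"motion": [{"tx": 0, "ty": 0, "tz": 0, "twist": 0}, {"tx": 0, "ty": 0, "tz": 0, "twist": 0}, {"tx": 0, "ty": 0, "tz": 0, "twist": 0}, {"tx": 0, "ty": 0, "tz": 0, "twist": 0}, {"tx": 0, "ty": 0, "tz": 0, "twist": 0}, {"tx": 0, "ty": 0, "tz": 0, "twist": 0}, {"tx": 0, "ty": 0, "tz": -0.02, "twist": 0}, {"tx": 0, "ty": 0, "tz": -0.03, "twist": 0}, {"tx": 0, "ty": 0, "tz": -0.04, "twist": 0}, {"tx": 0, "ty": 0, "tz": -0.05, "twist": 0}, {"tx": 0, "ty": 0, "tz": -0.03, "twist": 0}, {"tx": 0, "ty": 0, "tz": 0, "twist": 0}], "gripper": 0}}

```text
clock: 43.5
position: [0.5358, -0.1132, 0.2487]
ee_rot: [-3.131, 0.25, -0.011]
force: [-0.0, 0.2, -0.1]
width: 0.502
gripper_force: 0.0
```

```bash
python3 -c "
from h import *
plan([.5015,-.307,.244],-9.8)"
```

```text
{'t': 43.5, 'pos': [0.5358, -0.1132, 0.2487], 'yaw': np.float64(-99.14), 'q7': np.float64(-1.18), 'twist': np.float64(-0.9927), 'shift': [-0.1968, -0.0008, 0.0046]}
```

Emit:
{"fn": "move_arm", "kwargs": {"motion": [{"tx": 0, "ty": 0, "tz": 0, "twist": -0.0905}, {"tx": 0, "ty": 0, "tz": 0, "twist": -0.0905}, {"tx": 0, "ty": 0, "tz": 0, "twist": -0.0905}, {"tx": 0, "ty": 0, "tz": 0, "twist": -0.0905}, {"tx": 0, "ty": 0, "tz": 0, "twist": -0.0905}, {"tx": 0, "ty": 0, "tz": 0, "twist": -0.0905}, {"tx": 0, "ty": 0, "tz": 0, "twist": -0.0905}, {"tx": 0, "ty": 0, "tz": 0, "twist": -0.0905}, {"tx": 0, "ty": 0, "tz": 0, "twist": -0.0905}, {"tx": 0, "ty": 0, "tz": 0, "twist": -0.0905}, {"tx": 0, "ty": 0, "tz": 0, "twist": -0.088}]}}

```text
clock: 44.6
position: [0.5333, -0.1119, 0.2439]
ee_rot: [-2.396, -2.031, 0.001]
force: [-0.6, 0.3, -0.2]
width: 0.499
gripper_force: 0.0
```

Emit:
{"fn": "move_arm", "kwargs": {"motion": [{"tx": -0.0394, "ty": 0, "tz": 0, "twist": 0}, {"tx": -0.0394, "ty": 0, "tz": 0, "twist": 0}, {"tx": -0.0394, "ty": 0, "tz": 0, "twist": 0}, {"tx": -0.0394, "ty": 0, "tz": 0, "twist": 0}, {"tx": -0.0394, "ty": -0.001, "tz": 0, "twist": 0}, {"tx": 0, "ty": 0, "tz": 0, "twist": 0}, {"tx": 0, "ty": 0, "tz": 0, "twist": 0}]}}

```text
clock: 45.3
position: [0.4985, -0.3068, 0.2439]
ee_rot: [-2.404, -2.021, 0.001]
force: [-0.0, 0.7, 0.9]
width: 0.502
gripper_force: 0.0
```

```bash
python3 - <<'E'
from h import *
im=save('wrist','w8.png'); cal=arm.calibration('wrist')
hsv=cv2.cvtColor(im,cv2.COLOR_RGB2HSV)
red=((hsv[:,:,0]<8)|(hsv[:,:,0]>172))&(hsv[:,:,1]>120)&(hsv[:,:,2]>50)
n,l,st,ce=cv2.connectedComponentsWithStats(red.astype(np.uint8)); k=1+st[1:,4].argmax()
ys,xs=np.nonzero(l==k)
print('handle',st[k],cv2.minAreaRect(np.array([ray('wrist',(x,y),.11,cal)[:2] for x,y in zip(xs,ys)],np.float32)))
plan([.5015,-.3067,.083],-9.8)
E
```

```text
handle [274 166  14  62 691] ((0.5011459589004517, -0.30235451459884644), (0.06169869750738144, 0.012711184099316597), 80.03150939941406)
{'t': 45.4, 'pos': [0.4992, -0.3054, 0.2439], 'yaw': np.float64(-9.78), 'q7': np.float64(0.57), 'twist': np.float64(0.0003), 'shift': [-0.001, 0.0027, 0.1609]}
```

Emit:
{"fn": "move_arm", "kwargs": {"motion": [{"tx": -0.0005, "ty": 0.0023, "tz": 0.03, "twist": 0}, {"tx": 0, "ty": 0, "tz": 0.03, "twist": 0}, {"tx": 0, "ty": 0, "tz": 0.03, "twist": 0}, {"tx": 0, "ty": 0, "tz": 0.03, "twist": 0}, {"tx": 0, "ty": 0, "tz": 0.02, "twist": 0}, {"tx": 0, "ty": 0, "tz": 0.02, "twist": 0}, {"tx": 0, "ty": 0, "tz": 0, "twist": 0}]}}

```text
clock: 46.05
position: [0.5007, -0.3038, 0.082]
ee_rot: [-2.396, -2.024, 0.002]
force: [-0.5, 0.4, 0.6]
width: 0.5
gripper_force: 0.0
```

Emit:
{"fn": "move_arm", "kwargs": {"motion": [{"tx": 0, "ty": 0, "tz": 0, "twist": 0}, {"tx": 0, "ty": 0, "tz": 0, "twist": 0}, {"tx": 0, "ty": 0, "tz": 0, "twist": 0}, {"tx": 0, "ty": 0, "tz": 0, "twist": 0}, {"tx": 0, "ty": 0, "tz": 0, "twist": 0}, {"tx": 0, "ty": 0, "tz": 0, "twist": 0}, {"tx": 0, "ty": 0, "tz": 0, "twist": 0}, {"tx": 0, "ty": 0, "tz": 0, "twist": 0}], "gripper": 1, "squeeze": 30}}

```text
clock: 46.85
position: [0.5001, -0.3067, 0.0852]
ee_rot: [-2.401, -2.022, 0.001]
force: [-5.9, 2.5, 7.8]
width: 0.148
gripper_force: 30.0
```

Emit:
{"fn": "move_arm", "kwargs": {"motion": [{"tx": 0, "ty": 0, "tz": 0, "twist": 0.06}, {"tx": 0, "ty": 0, "tz": 0, "twist": 0.06}, {"tx": 0, "ty": 0, "tz": 0, "twist": 0.06}, {"tx": 0, "ty": 0, "tz": 0, "twist": 0.06}, {"tx": 0, "ty": 0, "tz": 0, "twist": 0.06}, {"tx": 0, "ty": 0, "tz": 0, "twist": 0.06}, {"tx": 0, "ty": 0, "tz": 0, "twist": 0.06}, {"tx": 0, "ty": 0, "tz": 0, "twist": 0.06}, {"tx": 0, "ty": 0, "tz": 0, "twist": 0}]}}

```text
clock: 47.75
position: [0.5006, -0.307, 0.0852]
ee_rot: [-2.98, -0.992, 0.001]
force: [-5.1, 0.6, 5.8]
width: 0.153
gripper_force: 30.0
```

```bash
python3 - <<'E'
from h import *
s=arm.observe(); print(s['force'],s['ft_torque']); plan(yaw=-9.3-86)
E
```

```text
[-5.05459962  0.6026136   5.76378518] [ 0.10739795  1.10126923 -0.04898156]
{'t': 47.8, 'pos': [0.5006, -0.307, 0.0852], 'yaw': np.float64(-53.18), 'q7': np.float64(0.09), 'twist': np.float64(0.468)}
```

Emit:
{"fn": "move_arm", "kwargs": {"motion": [{"tx": 0, "ty": 0, "tz": 0, "twist": 0.06}, {"tx": 0, "ty": 0, "tz": 0, "twist": 0.06}, {"tx": 0, "ty": 0, "tz": 0, "twist": 0.06}, {"tx": 0, "ty": 0, "tz": 0, "twist": 0.06}, {"tx": 0, "ty": 0, "tz": 0, "twist": 0.06}, {"tx": 0, "ty": 0, "tz": 0, "twist": 0.06}, {"tx": 0, "ty": 0, "tz": 0, "twist": 0.06}, {"tx": 0, "ty": 0, "tz": 0, "twist": 0.05}, {"tx": 0, "ty": 0, "tz": 0, "twist": 0}, {"tx": 0, "ty": 0, "tz": 0, "twist": 0}]}}

```text
clock: 48.75
position: [0.5008, -0.3075, 0.0852]
ee_rot: [3.138, -0.144, -0.001]
force: [-4.2, 0.2, 4.7]
width: 0.148
gripper_force: 30.0
```

```bash
python3 - <<'E'
from h import *
s=arm.observe(); print(s['force'],s['ft_torque']); plan(yaw=-9.3-86)
E
```

```text
[-4.2470779   0.15368751  4.69056593] [-0.19557982  1.27105483 -0.12672422]
{'t': 48.8, 'pos': [0.5008, -0.3075, 0.0852], 'yaw': np.float64(-95.27), 'q7': np.float64(-0.5), 'twist': np.float64(0.0004)}
```

Emit:
{"fn": "move_arm", "kwargs": {"motion": [{"tx": 0, "ty": 0, "tz": 0, "twist": 0.03}, {"tx": 0, "ty": 0, "tz": 0, "twist": 0.0}, {"tx": 0, "ty": 0, "tz": 0, "twist": 0}]}}

```text
clock: 49.05
position: [0.501, -0.3076, 0.0852]
ee_rot: [3.133, -0.216, -0.001]
force: [-5.0, -1.3, 5.3]
width: 0.151
gripper_force: 30.5
```

```bash
python3 - <<'E'
from h import *
s=arm.observe(); print(s['force'],s['ft_torque']); plan()
E
```

```text
[-4.99842697 -1.32976461  5.26035589] [-0.38704812  1.21822029  0.61853923]
{'t': 49.0, 'pos': [0.501, -0.3076, 0.0852], 'yaw': np.float64(-97.89), 'q7': np.float64(-0.54)}
```

The torque jumped to 0.62 N m, so the cam is at its stop. I'll release and check.

Emit:
{"fn": "move_arm", "kwargs": {"motion": [{"tx": 0, "ty": 0, "tz": 0, "twist": 0}, {"tx": 0, "ty": 0, "tz": 0, "twist": 0}, {"tx": 0, "ty": 0, "tz": 0, "twist": 0}, {"tx": 0, "ty": 0, "tz": 0, "twist": 0}, {"tx": 0, "ty": 0, "tz": 0, "twist": 0}, {"tx": 0, "ty": 0, "tz": 0, "twist": 0}, {"tx": 0, "ty": 0, "tz": -0.02, "twist": 0}, {"tx": 0, "ty": 0, "tz": -0.03, "twist": 0}, {"tx": 0, "ty": 0, "tz": -0.04, "twist": 0}, {"tx": 0, "ty": 0, "tz": -0.05, "twist": 0}, {"tx": 0, "ty": 0, "tz": -0.03, "twist": 0}, {"tx": 0, "ty": 0, "tz": 0, "twist": 0}], "gripper": 0}}

```text
clock: 50.25
position: [0.5027, -0.3088, 0.259]
ee_rot: [3.131, -0.218, 0.009]
force: [-0.8, 0.2, -0.1]
width: 0.499
gripper_force: 0.0
```

```bash
python3 - <<'E'
from h import *
im=arm.get_image('wrist'); cal=arm.calibration('wrist')
hsv=cv2.cvtColor(im,cv2.COLOR_RGB2HSV)
red=((hsv[:,:,0]<8)|(hsv[:,:,0]>172))&(hsv[:,:,1]>120)&(hsv[:,:,2]>50)
n,l,st,ce=cv2.connectedComponentsWithStats(red.astype(np.uint8)); k=1+st[1:,4].argmax()
ys,xs=np.nonzero(l==k)
print('handle',cv2.minAreaRect(np.array([ray('wrist',(x,y),.11,cal)[:2] for x,y in zip(xs,ys)],np.float32)))
plan()
s=arm.get_image('side')
o=np.zeros((600,800,3),np.uint8); o[:300,:800]=cv2.resize(im[:270],(800,300)); o[302:600,:400]=cv2.resize(s[180:320,215:405],(400,298),interpolation=cv2.INTER_CUBIC); o[302:600,402:800]=cv2.resize(arm.get_image('top'),(398,298))
cv2.imwrite('pics/c4.png',o[:,:,::-1])
E
```

```text
handle ((0.5020971298217773, -0.30523183941841125), (0.012723506428301334, 0.061457641422748566), 84.42623901367188)
{'t': 50.3, 'pos': [0.5023, -0.3076, 0.2566], 'yaw': np.float64(-97.94), 'q7': np.float64(-0.69)}
```

View pics/c4.png

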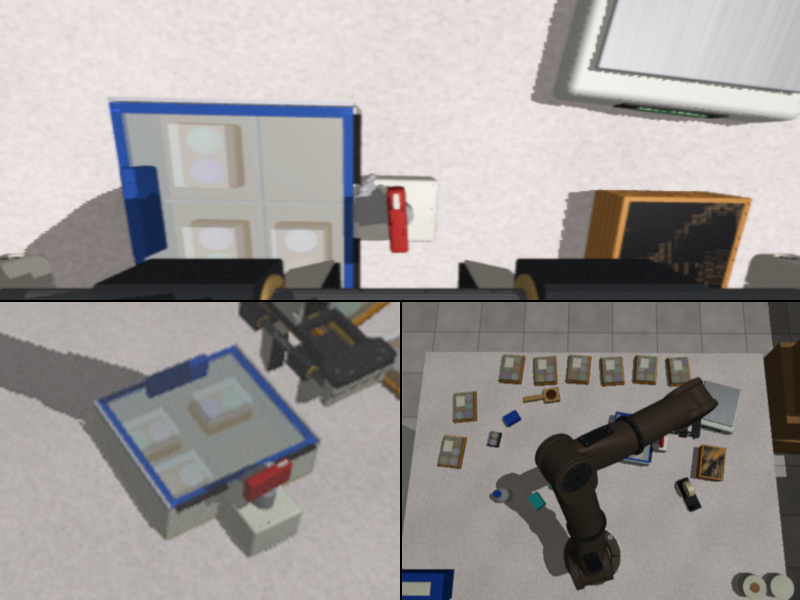

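The handle is at -5.6°, which puts the joint at about 1.5, its stop. The cover looks home with three packs under it. I'll retreat and compare the cover with the first picture.

Emit:
{"fn": "move_arm", "kwargs": {"motion": [{"tx": 0, "ty": 0, "tz": -0.04, "twist": 0}, {"tx": 0, "ty": 0.04, "tz": -0.04, "twist": 0}, {"tx": -0.03, "ty": 0.03, "tz": 0, "twist": 0}, {"tx": -0.03, "ty": 0.03, "tz": 0, "twist": 0}, {"tx": -0.03, "ty": 0.03, "tz": 0, "twist": 0}, {"tx": -0.03, "ty": 0.03, "tz": 0, "twist": 0}, {"tx": -0.03, "ty": 0.03, "tz": 0, "twist": 0}, {"tx": 0, "ty": 0, "tz": 0, "twist": 0}, {"tx": 0, "ty": 0, "tz": 0, "twist": 0}]}}

```text
clock: 51.3
position: [0.3263, -0.4697, 0.329]
ee_rot: [-3.132, 0.222, 0.001]
force: [1.0, 0.3, -0.6]
width: 0.501
gripper_force: 0.0
```

```bash
python3 - <<'E'
from h import *
def f(fn):
    im=cv2.imread('pics/'+fn)[:,:,::-1].copy(); h=cv2.cvtColor(im,cv2.COLOR_RGB2HSV)
    m=cv2.inRange(h,(105,110,40),(130,255,255)); out=[]
    b=m[150:240,285:370]; ys,xs=np.nonzero(b); out+=[len(xs),xs.mean()+285,ys.mean()+150,xs.min()+285,xs.max()+285]
    b=m[168:203,299:313]; ys,xs=np.nonzero(b); out+=[len(xs),xs.mean()+299,ys.mean()+168]
    print(fn,np.round(out,2))
save('top','top3.png'); f('top0.png'); f('top3.png'); plan()
E
```

```text
top0.png [702.   322.36 189.72 290.   356.    97.   302.69 183.51]
top3.png [623.   323.57 185.47 291.   356.   100.   302.61 183.79]
{'t': 51.4, 'pos': [0.3277, -0.469, 0.3289], 'yaw': np.float64(-97.96), 'q7': np.float64(-0.38)}
```

The bar and cover edges match the starting locked picture to within 0.1 px for the bar and 1 px for the edges. The cover is home and tight, so I'm handing in.

```bash
python3 -c "
from h import *
print(arm.sign_off())"
```

```text
the job is handed in; nothing more can be done
None
```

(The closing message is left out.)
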